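Free a seized tube clamp, roll the tube into its vee and clamp it

TASK

The tube clamp on the bench was left wound down empty and its screw has seized with plaster. Break the T-handle loose with a short firm push (it unscrews anticlockwise seen from above), wind it up all the way, roll the steel tube off its rest and down the rails so that it settles in the vee, and wind the handle back down until the shoe grips the tube firmly. Leave the tools standing round the clamp where they are.

Things in the scene. Friction and masses are not known exactly. Their poses are not given: they have to be found in the camera images.
- tube_clamp: tube clamp, dark steel and grey, base 262 x 136 mm, fixed to the bench. Origin on the bench under the vee's bottom and the screw's axis; x = the way the tube rolls in, y along the vee, z up. Two cheek plates 12 mm thick at y = +-48 mm carry rest, rails and vee. Column at x = 56 to 90 mm, arm over the vee 122 to 153 mm high; only the T-handle stands higher (guide rod 30 mm off the axis ends below its bar)
- rail_crest (a point): top of the crest between the tube's rest and the rails: 59 mm high at x = -106 mm in the clamp's frame, midway between the cheeks. Behind it (-x) the plates dip to 56 mm at x = -121 mm (the rest), then rise as horns to 74 mm, ending at x = -150 mm; 84 mm clear between the horns. Before it (+x) the rails slope straight down to 50 mm at x = -16 mm, the vee's edge
- vee_seat (a point): where the tube's axis passes when it is seated in the vee: 63.7 mm over the bench above the clamp's origin. The vee is 90 degrees, bottom 34 mm high, far side up to 61 mm at x = 27 mm
- tee_handle (a joint): turn of the T-handle, rad: 0 = down (as found, seized), grows anticlockwise seen from above, stop at 3.8 = right up. Breaking loose takes about 0.85 N m (14 N at 60 mm), falling away within 0.25 rad; then free, 0.12 N m of friction, stays where left. Shoe and handle rise 5 mm per rad. Past 2.7 the tube can roll in; wound down it meets the seated tube at 0.84, where 5 to 8 N at 60 mm is a firm grip
- handle_axis (a point): centre of the T-handle, where its level bar crosses the screw's upright axis: above the clamp's origin, 175.5 mm over the bench when down, 194.5 mm when up
- handle_end (a point): centre of the ball (19 mm) at one end of the T-handle's bar, 78 mm from the axis. The bar is 12 mm thick, reaches as far on the other side and is free all round for shut fingers to push it sideways; its axis stands 22 mm or more over the arm
- shoe: the clamp's flat steel shoe, 34 mm across the tube, 56 mm along it; origin at the middle of its underside, on the screw's axis, 80.5 mm over the bench when down, 99.5 mm when up; axes as the clamp's
- tube: smooth steel tube, 42 mm outside, 170 mm long, 0.26 to 0.49 kg; origin at its middle on the axis, y runs along it. Starts parked on the rest across both cheeks (centre at x = -114 mm in the clamp's frame, 79 mm high, up to 15 mm off sideways). A level push of 1 to 3 N along the clamp's x against its back, between the horns, takes it over the crest after some 10 mm; then it rolls on by itself
- tape_roll: bystander: roll of masking tape, 99 mm across, 25 high, lying flat; origin at the middle of its underside
- surform: bystander: plaster rasp with a red handle, 149 x 92 x 28 mm; origin at the middle of its underside
- slip_beaker: bystander: pale grey plastic beaker, 71 mm across, 93 high; origin at the middle of its underside
- wood_rib: bystander: flat wooden throwing rib, 69 x 99 x 8 mm; origin at the middle of its underside
Things that resemble listed ones, but are neither listed nor needed, are in the scene too. What is meant by the tube is not green, and is the larger of those in its own colour.

How it is judged:
By the outcome, as a careful person would: the job done as asked, in the order asked, and still so for the second after the job is handed in, with the robot touching nothing.
It also fails if it takes over 61 s, if anything falls off the work surface, if the arm or the gripper's body presses on something with over 40 N, if the wrist force passes 120 N, or if a joint passes its speed limit or range.

ROBOT

A 6-joint arm with a two-finger parallel gripper is mounted at the origin on a cart in front of the work surface, level with it; the furniture and walls round the work are solid. World frame = base frame: x ahead of the robot, y to its left, z up, the work surface at z = 0. Lengths are in m, angles in rad, forces in N, time in s.
With the tool pointing down it reaches from about 0.3 to 0.875 m from the base axis. Payload 4.2 kg.
Tool frame: the origin (TCP) lies at the very end of the fingers, on their centre line; the grasp point (between the pads) lies 19 mm behind it; z points along the fingers, y is the direction in which the jaws open and shut (so a half turn about z gives the same grasp; the last joint's range is limited). The gripper opens to 85 mm and grips with 20 to 120 N. Pads are 22 mm wide; open, the fingers measure 114 mm over their backs; the gripper's body (76 mm by 85 mm) begins 54 mm behind the grasp point. The pads swing forward as they close: fully open they stand 13 mm farther back than shut.
Start: joints at [-1.201, 0.32, 1.565, -0, 1.257, -0.02], TCP at [0.219, -0.532, 0.198] pointing down, gripper open.
Joint ranges: [-3.11, 3.11], [-0.84, 2.01], [0.21, 2.61], [-1.34, 4.49], [0.05, 2.63], [-2.56, 2.56]. Speed limits (rad/s): [2.57, 2.57, 3.14, 3.14, 3.14, 3.14].

INTERFACE

Orientations are given as a unit quaternion [w, x, y, z].
In Python, from plant import env, optics, job, nets gives the robot as it stands.
- The arm moves only by the tool send_rows, never from a script. Its argument "commands" is a list of rows, each an object of numbers: "tx", "ty", "tz": the shift along the tool's x, y, z in mm; "rx", "ry", "rz": the turn, a rotation vector about the tool's x, y, z in degrees. In form: [{"tx": .., "ty": .., "tz": .., "rx": .., "ry": .., "rz": ..}, ...]. A call has exactly 8 rows; each row shifts and turns the commanded pose from where the row before left it, along the tool's axes as they then stand; what a row does not reach is not made up. A row lasts 1/12 s, in which the tool goes at most 41.7 mm and 7.16 degrees, less where a joint would pass 70% of its speed; a pose out of reach is approached as far as the arm can. A call with a gripper value outside its range is refused whole. "claw" is the gripper command: -1 is shut, 1 is fully open, values between are in proportion, set as the call begins (left out, the last holds). The fingers move at their own pace and stop on an object; "force" is the grip in N (left out, the last holds). Time passes only in rows, so rows that do not move let the fingers close, or fill a call up. It gives the time, the measured TCP pose, the force and the opening at its end, in the units of the state.
- env.observe(): the state, without advancing time (a new reading comes with each control period).
- optics.grab_frame(name): name is "scene" or "side" or "wrist"; returns a dict with "image" (480x640x3 uint8, red, green, blue), "depth" (480x640 float32, m along the optical axis (not along the pixel's ray), 0 where there is no reading), "mtx" (3x3 intrinsics, pixels), "xyz" and "orientation" of the camera in the world. Camera axes: x right, y up, looking along -z (the intrinsics and any distortion apply to the point x, -y, -z); pixel columns grow to the right and rows downward; lengths in m; the calibration is good to about 2 mm. A picture is of the moment at which its call begins.
- job.job_done(): hands the job in, once; it reports no verdict.
Trained networks look in a picture, given as the dict that the camera call returned (one of the last four; its "shot" number tells which), for a name from the list of things; names that differ only in an ending like _2 or _b are one class to them, and where a whole thing is asked for, a point or a joint stands for the part that bears it (a point fixed in the world has none). Each returns a list of dicts, best first, with "p" (0 to 1); they miss things now and then, are a little off and sometimes report something else, mostly with a low value. They report only what shows in the picture. A call takes as long as a camera call. They do not tell look-alikes from the thing itself.
- nets.trace(label, picture): "region" (480x640 bool, what is visible of it).
- nets.spot_point(label, picture): "location" ([x, y, z] in m, in world coordinates, good to about 4 mm: a listed point, or the origin of a listed thing).
The state is a dict: "t": time; "qpos": joint angles; "joint_velocities": joint speeds; "tau": joint torques, N m; "tool_pos": TCP position; "tool_rot": TCP orientation; "force": force on the tool from outside, world axes, zero at the start; "torque": the same for the moment, N m; "finger_gap": opening from 0.0 (shut) to 1.0 (fully open).
Only numpy, scipy, OpenCV 4.12 (cv2) and the standard library are available. Lean on these libraries where they do the work, as an engineer would, in place of code of your own. Each camera call takes 0.05 s, during which the arm holds its last target.

## Working session

There is one attempt and no reset: what is moved stays moved. The work goes in short steps, Python scripts to look and compute and a tool call to move; the robot and the scene stay as the last step left them, time stands still between calls to the robot, and variables do not carry over. Pictures are saved under pics/ and viewed, and the job is handed in when it is done.

Besides the shell and the picture viewer there is one more tool, called after ">>>" in YAML: its name, and indented under it one key for each argument. send_rows: Moves the arm, as the interface text tells. Its arguments: {"type":"object","properties":{"commands":{"type":"array"},"claw":{"type":"number"},"force":{"type":"number"}},"required":["commands"]}

```bash
ls; mkdir -p pics; cat > h.py <<'E'
import numpy as np, cv2
from plant import env, optics, job, nets
from scipy.spatial.transform import Rotation as R
def rot(q): return R.from_quat([q[1],q[2],q[3],q[0]]).as_matrix()
def save(f,n,crop=None,s=1):
    im=f["image"][:,:,::-1]
    if crop: im=im[crop[1]:crop[3],crop[0]:crop[2]]
    if s!=1: im=cv2.resize(im,None,fx=s,fy=s,interpolation=cv2.INTER_CUBIC)
    cv2.imwrite("pics/"+n,im)
def proj(f,P):
    P=np.atleast_2d(P); c=(P-np.array(f["xyz"]))@rot(f["orientation"])
    u=c*[1,-1,-1]; u=u@np.array(f["mtx"]).T; return u[:,:2]/u[:,2:]
def cloud(f):
    d=f["depth"];v,u=np.mgrid[:480,:640];K=np.array(f["mtx"])
    p=np.stack([(u-K[0,2])/K[0,0]*d,-(v-K[1,2])/K[1,1]*d,-d],-1)
    return p@rot(f["orientation"]).T+np.array(f["xyz"])
E
python3 - <<'E'
from h import *
np.set_printoptions(precision=4,suppress=True)
for c in ["scene","side"]:
    f=optics.grab_frame(c); save(f,c+"0.png")
    for l in ["tube_clamp","rail_crest","vee_seat","handle_axis","handle_end","shoe","tube","tape_roll","surform","slip_beaker","wood_rib"]:
        r=nets.spot_point(l,f)
        print(c,l,[(np.round(x["location"],4).tolist(),round(x["p"],2),proj(f,x["location"])[0].round().tolist()) for x in r])
print(env.observe())
E
```

```text
pics
scene tube_clamp [([0.5633, 0.0784, 0.0003], 0.81, [341.0, 256.0]), ([0.6984, 0.1221, 0.0029], 0.34, [290.0, 246.0])]
scene rail_crest [([0.5093, 0.169, 0.0621], 0.86, [342.0, 270.0]), ([0.625, 0.0377, 0.1733], 0.7, [331.0, 190.0])]
scene vee_seat [([0.5636, 0.0806, 0.067], 0.7, [342.0, 239.0])]
scene handle_axis [([0.5604, 0.0758, 0.1711], 0.73, [345.0, 208.0])]
scene handle_end [([0.626, 0.0366, 0.175], 0.87, [331.0, 189.0])]
scene shoe [([0.5659, 0.0785, 0.083], 0.93, [342.0, 234.0]), ([0.5654, 0.0795, -0.0016], 0.33, [341.0, 257.0])]
scene tube [([0.4001, 0.4837, 0.0199], 0.93, [309.0, 401.0]), ([0.5158, 0.1825, 0.0837], 0.84, [337.0, 267.0]), ([0.5323, 0.3472, 0.0156], 0.83, [294.0, 328.0])]
scene tape_roll [([0.6927, 0.1209, 0.0045], 0.85, [292.0, 246.0])]
scene surform [([0.415, 0.0814, -0.002], 0.8, [390.0, 280.0])]
scene slip_beaker [([0.4879, -0.0761, -0.0014], 0.62, [393.0, 233.0])]
scene wood_rib [([0.7137, 0.0202, 0.0002], 0.82, [306.0, 223.0])]
side tube_clamp [([0.5592, 0.0761, -0.0049], 0.61, [313.0, 302.0]), ([0.4965, -0.0814, -0.0049], 0.54, [297.0, 345.0])]
si
[... 715 characters left out ...]
5608, 0.0775, -0.0039], 0.5, [314.0, 302.0])]
side slip_beaker [([0.4943, -0.0814, -0.0023], 0.9, [296.0, 344.0]), ([0.6276, 0.0334, 0.176], 0.47, [352.0, 233.0])]
side wood_rib [([0.7151, 0.0166, -0.0012], 0.77, [390.0, 308.0])]
{'t': 1.2, 'qpos': array([-1.201 ,  0.3196,  1.5645, -0.    ,  1.2574, -0.02  ]), 'joint_velocities': array([-0.0004, -0.0006,  0.0012,  0.0003,  0.0004,  0.0003]), 'tau': array([ -0.0007, -41.542 , -23.4418,  -0.0003,   0.0004,  -0.    ]), 'tool_pos': array([ 0.2185, -0.5319,  0.1977]), 'tool_rot': array([ 0.    ,  0.9811,  0.1937, -0.    ]), 'force': array([-0.1367, -0.3377,  0.3948]), 'torque': array([-0.0011, -0.0512, -0.0137]), 'finger_gap': 0.9992649072412124}
```

View pics/scene0.png

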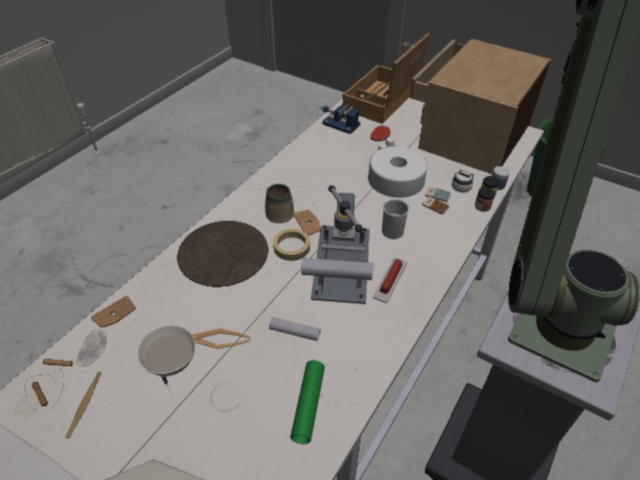

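View pics/side0.png

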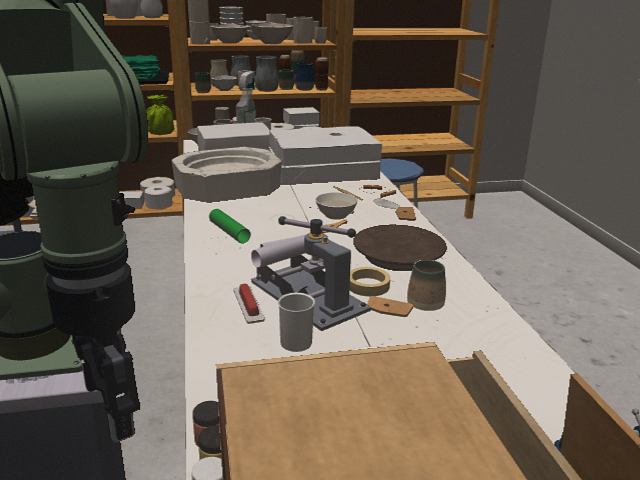

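```bash
python3 - <<'E'
from h import *
np.set_printoptions(precision=4,suppress=True)
for c,cr in (("scene",(260,150,460,300)),("side",(220,190,420,340))):
    f=optics.grab_frame(c); save(f,c+"1.png",cr,4)
    np.savez(c+"1.npz",**{k:f[k] for k in ("image","depth","mtx","xyz","orientation")})
    print(f["xyz"],f["orientation"],f["mtx"])
E
```

```text
[0.0948 0.9269 1.0307] [-0.2595 -0.1014  0.3612  0.8899] [[530.1983   0.     322.2493]
 [  0.     530.1983 248.0834]
 [  0.       0.       1.    ]]
[ 0.3228 -1.0727  0.6706] [ 0.8316  0.5461 -0.0624 -0.0793] [[611.5644   0.     317.7878]
 [  0.     611.5644 231.4268]
 [  0.       0.       1.    ]]
```

View pics/scene1.png

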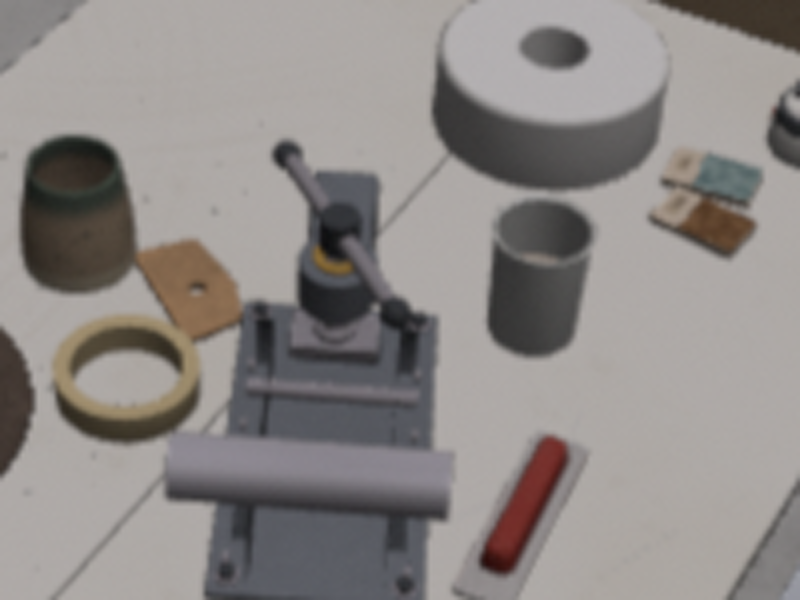

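View pics/side1.png

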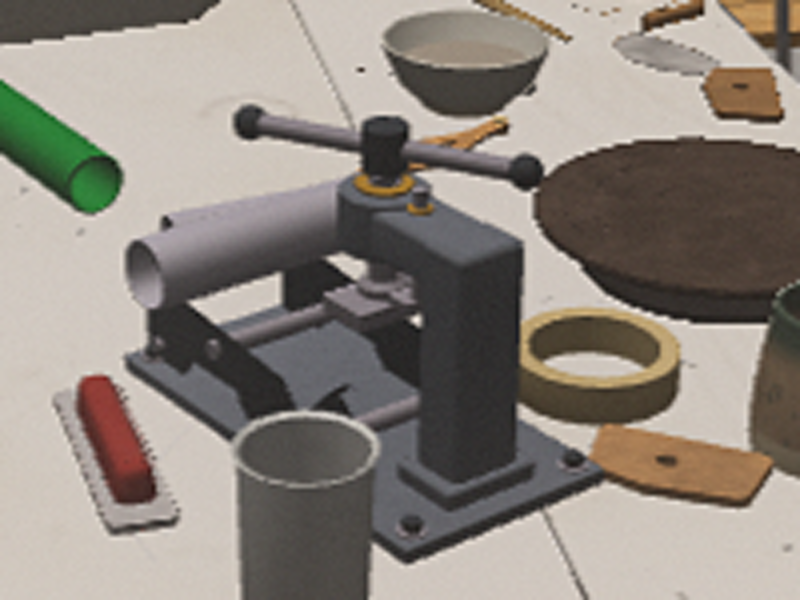

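```bash
python3 - <<'E'
from h import *
np.set_printoptions(precision=4,suppress=True)
from scipy.optimize import least_squares
# yaw from clouds: arm/base etc; tube axis; handle bar
for c in ("scene","side"):
    f=dict(np.load(c+"1.npz")); P=cloud(f).reshape(-1,3)
    ok=f["depth"].ravel()>0; P=P[ok]
    d=P[:,:2]-[0.561,0.078]
    n=np.hypot(*d.T)
    # handle bar
    m=(n<0.1)&(P[:,2]>0.163)&(P[:,2]<0.2)
    B=P[m]; mu=B.mean(0); w,v=np.linalg.eigh(np.cov((B-mu)[:,:2].T)); print(c,"bar",m.sum(),mu,np.degrees(np.arctan2(v[1,1],v[0,1])), (B[:,2].max()))
    # tube top: 
    d=P[:,:2]-[0.5155,0.183]
    m=(np.hypot(*d.T)<0.1)&(P[:,2]>0.08)&(P[:,2]<0.105)
    B=P[m]; mu=B.mean(0); w,v=np.linalg.eigh(np.cov((B-mu)[:,:2].T)); a=v[:,1];s=(B[:,:2]-mu[:2])@a
    print(c,"tube",m.sum(),mu,np.degrees(np.arctan2(a[1],a[0])),s.min(),s.max(), mu[:2]+a*(s.min()+s.max())/2,B[:,2].max())
    # arm top 0.153
    d=P[:,:2]-[0.561,0.078]
    m=(np.hypot(*d.T)<0.13)&(abs(P[:,2]-0.153)<0.005); print("arm",m.sum())
    B=P[m][:,:2].astype(np.float32)
    if len(B)>5: print(cv2.minAreaRect(B))
    # base: z 0.005..0.03
    m=(np.hypot(*d.T)<0.19)&(P[:,2]>0.006)&(P[:,2]<0.02); print("base",m.sum(),np.median(P[m][:,2]))
E
```

```text
scene bar 359 [0.5552 0.0855 0.1797] 145.615005624528 0.19138904470664442
scene tube 1094 [0.5138 0.1861 0.0926] -152.38878004384102 -0.08597323723153183 0.08374536332281066 [0.5148 0.1866] 0.10275718418542135
arm 205
((0.5750505328178406, 0.05289558321237564), (0.04688837379217148, 0.11337165534496307), 29.903257369995117)
base 2745 0.009170036780290713
side bar 590 [0.562  0.0714 0.178 ] 145.76416467736706 0.19054629581106391
side tube 670 [0.4975 0.1611 0.0926] -154.15897879371988 -0.08452457693306982 0.05986079374562592 [0.5086 0.1665] 0.10169483051236394
arm 427
((0.5734214782714844, 0.04706230014562607), (0.05041489750146866, 0.11972680687904358), 22.95198631286621)
base 2924 0.010127270533960397
```

```bash
cat >> h.py <<'E'
def rows(cur,tgt,n):
    """cur/tgt=(x,y,z mm, yaw deg of tool x), tool down. n equal rows"""
    out=[]
    p=np.array(cur[:3],float);y=cur[3];dy=(tgt[3]-y)/n;dp=(np.array(tgt[:3])-p)/n
    for i in range(n):
        a=np.radians(y);tx=np.array([np.cos(a),np.sin(a),0]);ty=np.array([np.sin(a),-np.cos(a),0])
        out.append(dict(tx=round(float(dp@tx),1),ty=round(float(dp@ty),1),tz=round(float(-dp[2]),1),rz=round(-dy,2)));y+=dy
    return out
def state():
    s=env.observe();M=rot(s["tool_rot"])
    return [*(np.array(s["tool_pos"])*1000),np.degrees(np.arctan2(M[1,0],M[0,0]))],s
E
python3 - <<'E'
from h import *
np.set_printoptions(precision=3,suppress=True)
for c in ("scene","side"):
    f=dict(np.load(c+"1.npz")); P=cloud(f).reshape(-1,3)
    m=(f["depth"].ravel()>0)&(P[:,2]>0.12)&(P[:,2]<.5)&(P[:,1]<0)&(P[:,1]>-.9)&(P[:,0]>.3)&(P[:,0]<1)
    print(P[m].min(0),P[m].max(0), m.sum())
st,s=state();print(np.round(st,1))
ax=np.array([561.6,78.1]);ph=np.radians(-34)
r=np.array([np.cos(ph),np.sin(ph)]);t=np.array([-np.sin(ph),np.cos(ph)])
p=ax+54*r-33*t;print(p)
R1=rows(st,(400,-260,260,0),12);R2=rows((400,-260,260,0),(*p,240,-34),12)
import json
for x in R1+R2: print(json.dumps(x))
E
```

```text
[ 0.33  -0.825  0.12 ] [ 0.796 -0.     0.251] 10906
[ 0.331 -0.698  0.12 ] [ 0.755 -0.     0.249] 45375
[ 218.5 -531.9  197.8   22.3]
[587.915  20.545]
{"tx": 22.6, "ty": -15.2, "tz": -5.2, "rz": 1.86}
{"tx": 22.1, "ty": -15.9, "tz": -5.2, "rz": 1.86}
{"tx": 21.6, "ty": -16.6, "tz": -5.2, "rz": 1.86}
{"tx": 21.0, "ty": -17.3, "tz": -5.2, "rz": 1.86}
{"tx": 20.4, "ty": -18.0, "tz": -5.2, "rz": 1.86}
{"tx": 19.8, "ty": -18.7, "tz": -5.2, "rz": 1.86}
{"tx": 19.2, "ty": -19.3, "tz": -5.2, "rz": 1.86}
{"tx": 18.6, "ty": -19.9, "tz": -5.2, "rz": 1.86}
{"tx": 17.9, "ty": -20.5, "tz": -5.2, "rz": 1.86}
{"tx": 17.3, "ty": -21.1, "tz": -5.2, "rz": 1.86}
{"tx": 16.6, "ty": -21.6, "tz": -5.2, "rz": 1.86}
{"tx": 15.9, "ty": -22.2, "tz": -5.2, "rz": 1.86}
{"tx": 15.7, "ty": -23.4, "tz": 1.7, "rz": 2.83}
{"tx": 14.5, "ty": -24.1, "tz": 1.7, "rz": 2.83}
{"tx": 13.3, "ty": -24.8, "tz": 1.7, "rz": 2.83}
{"tx": 12.0, "ty": -25.4, "tz": 1.7, "rz": 2.83}
{"tx": 10.8, "ty": -26.0, "tz": 1.7, "rz": 2.83}
{"tx": 9.5, "ty": -26.5, "tz": 1.7, "rz": 2.83}
{"tx": 8.1, "ty": -26.9, "tz": 1.7, "rz": 2.83}
{"tx": 6.8, "ty": -27.3, "tz": 1.7, "rz": 2.83}
{"tx": 5.4, "ty": -27.6, "tz": 1.7, "rz": 2.83}
{"tx": 4.1, "ty": -27.8, "tz": 1.7, "rz": 2.83}
{"tx": 2.7, "ty": -28.0, "tz": 1.7, "rz": 2.83}
{"tx": 1.3, "ty": -28.1, "tz": 1.7, "rz": 2.83}
```

```bash
python3 - <<'E'
from h import *
np.set_printoptions(precision=3,suppress=True)
f=dict(np.load("side1.npz")); P=cloud(f).reshape(-1,3)
for x in (.3,.35,.4,.45,.5,.6):
  m=(f["depth"].ravel()>0)&(P[:,2]>0.15)&(P[:,2]<.5)&(P[:,1]<-0.02)&(P[:,1]>-.9)&(abs(P[:,0]-x)<.02)
  print(x,m.sum(),P[m].max(0) if m.any() else 0)
st,s=state()
a=(250,-270,280,10);b=(587.9,20.5,240,-34)
for x in rows(st,a,8)+rows(a,b,16): print(x)
E
```

```text
0.3 0 0
0.35 4652 [ 0.37  -0.468  0.249]
0.4 4830 [ 0.42  -0.468  0.249]
0.45 4943 [ 0.47  -0.469  0.248]
0.5 5061 [ 0.52  -0.469  0.249]
0.6 2693 [ 0.62  -0.47   0.249]
{'tx': 16.1, 'ty': -28.8, 'tz': -10.3, 'rz': np.float64(1.54)}
{'tx': 15.3, 'ty': -29.2, 'tz': -10.3, 'rz': np.float64(1.54)}
{'tx': 14.5, 'ty': -29.6, 'tz': -10.3, 'rz': np.float64(1.54)}
{'tx': 13.7, 'ty': -30.0, 'tz': -10.3, 'rz': np.float64(1.54)}
{'tx': 12.9, 'ty': -30.3, 'tz': -10.3, 'rz': np.float64(1.54)}
{'tx': 12.1, 'ty': -30.7, 'tz': -10.3, 'rz': np.float64(1.54)}
{'tx': 11.2, 'ty': -31.0, 'tz': -10.3, 'rz': np.float64(1.54)}
{'tx': 10.4, 'ty': -31.3, 'tz': -10.3, 'rz': np.float64(1.54)}
{'tx': 24.0, 'ty': -14.2, 'tz': 2.5, 'rz': 2.75}
{'tx': 23.2, 'ty': -15.3, 'tz': 2.5, 'rz': 2.75}
{'tx': 22.5, 'ty': -16.4, 'tz': 2.5, 'rz': 2.75}
{'tx': 21.7, 'ty': -17.5, 'tz': 2.5, 'rz': 2.75}
{'tx': 20.8, 'ty': -18.5, 'tz': 2.5, 'rz': 2.75}
{'tx': 19.9, 'ty': -19.5, 'tz': 2.5, 'rz': 2.75}
{'tx': 18.9, 'ty': -20.4, 'tz': 2.5, 'rz': 2.75}
{'tx': 17.9, 'ty': -21.3, 'tz': 2.5, 'rz': 2.75}
{'tx': 16.9, 'ty': -22.2, 'tz': 2.5, 'rz': 2.75}
{'tx': 15.8, 'ty': -22.9, 'tz': 2.5, 'rz': 2.75}
{'tx': 14.7, 'ty': -23.7, 'tz': 2.5, 'rz': 2.75}
{'tx': 13.5, 'ty': -24.3, 'tz': 2.5, 'rz': 2.75}
{'tx': 12.3, 'ty': -25.0, 'tz': 2.5, 'rz': 2.75}
{'tx': 11.1, 'ty': -25.5, 'tz': 2.5, 'rz': 2.75}
{'tx': 9.9, 'ty': -26.0, 'tz': 2.5, 'rz': 2.75}
{'tx': 8.6, 'ty': -26.5, 'tz': 2.5, 'rz': 2.75}
```

>>> send_rows:
  commands:
    - {"tx": 16,"ty": -29,"tz": -10,"rz": 1.5}
    - {"tx": 15,"ty": -29,"tz": -10,"rz": 1.5}
    - {"tx": 14.5,"ty": -29.5,"tz": -10,"rz": 1.5}
    - {"tx": 13.5,"ty": -30,"tz": -10,"rz": 1.5}
    - {"tx": 13,"ty": -30,"tz": -10,"rz": 1.5}
    - {"tx": 12,"ty": -31,"tz": -10,"rz": 1.5}
    - {"tx": 11,"ty": -31,"tz": -10,"rz": 1.5}
    - {"tx": 10,"ty": -31,"tz": -10,"rz": 1.5}
  claw: -1
  force: 60

```text
$.commands[0]: bad value
```

>>> send_rows:
  commands:
    - {"tx": 24,"ty": -14,"tz": 2.5,"rz": 2.75}
    - {"tx": 23,"ty": -15,"tz": 2.5,"rz": 2.75}
    - {"tx": 22.5,"ty": -16.5,"tz": 2.5,"rz": 2.75}
    - {"tx": 21.5,"ty": -17.5,"tz": 2.5,"rz": 2.75}
    - {"tx": 21,"ty": -18.5,"tz": 2.5,"rz": 2.75}
    - {"tx": 20,"ty": -19.5,"tz": 2.5,"rz": 2.75}
    - {"tx": 19,"ty": -20.5,"tz": 2.5,"rz": 2.75}
    - {"tx": 18,"ty": -21,"tz": 2.5,"rz": 2.75}

```text
$.commands[0]: bad value
```

>>> send_rows:
  commands:
    - {"tx": 17,"ty": -22,"tz": 2.5,"rz": 2.75}
    - {"tx": 16,"ty": -23,"tz": 2.5,"rz": 2.75}
    - {"tx": 15,"ty": -24,"tz": 2.5,"rz": 2.75}
    - {"tx": 13.5,"ty": -24,"tz": 2.5,"rz": 2.75}
    - {"tx": 12,"ty": -25,"tz": 2.5,"rz": 2.75}
    - {"tx": 11,"ty": -25.5,"tz": 2.5,"rz": 2.75}
    - {"tx": 10,"ty": -26,"tz": 2.5,"rz": 2.75}
    - {"tx": 8.5,"ty": -26.5,"tz": 2.5,"rz": 2.75}

```text
$.commands[0]: bad value
```

```bash
python3 - <<'E'
from h import *
np.set_printoptions(precision=4,suppress=True)
st,s=state();print(np.round(st,1),s)
for c in ["side","wrist"]:
    f=optics.grab_frame(c); save(f,c+"2.png")
    for l in ["handle_axis","handle_end"]:
        r=nets.spot_point(l,f); print(c,l,[(np.round(x["location"],4).tolist(),round(x["p"],2)) for x in r])
E
```

```text
[ 218.5 -531.9  197.8   22.3] {'t': 1.3, 'qpos': array([-1.201 ,  0.3196,  1.5645, -0.    ,  1.2574, -0.02  ]), 'joint_velocities': array([ 0.0009,  0.0007,  0.0011,  0.0004, -0.0001, -0.0012]), 'tau': array([ -0.0009, -41.5422, -23.4424,  -0.0002,   0.0004,  -0.    ]), 'tool_pos': array([ 0.2185, -0.5319,  0.1978]), 'tool_rot': array([ 0.0001,  0.9811,  0.1936, -0.    ]), 'force': array([-0.5231,  0.3432, -0.4673]), 'torque': array([-0.0484, -0.0095, -0.0075]), 'finger_gap': 1.0002414718787775}
side handle_axis [([0.5579, 0.0776, 0.1735], 0.74)]
side handle_end [([0.4172, 0.0841, -0.002], 0.66), ([0.6244, 0.0347, 0.1753], 0.63)]
wrist handle_axis []
wrist handle_end []
```

View pics/side2.png

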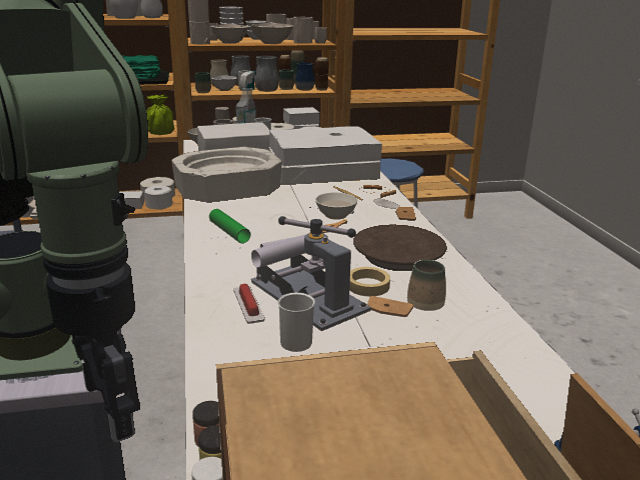

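View pics/wrist2.png

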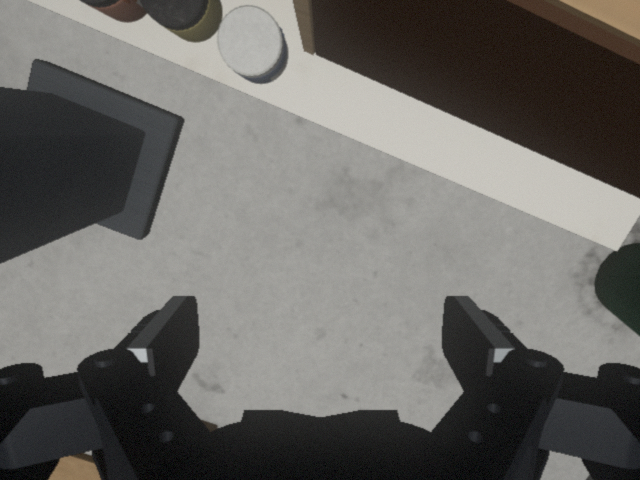

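>>> send_rows:
  commands:
    - {"tx": 16,"ty": -29,"tz": -10,"rx": 0,"ry": 0,"rz": 1.5}
    - {"tx": 15,"ty": -29,"tz": -10,"rx": 0,"ry": 0,"rz": 1.5}
    - {"tx": 14.5,"ty": -29.5,"tz": -10,"rx": 0,"ry": 0,"rz": 1.5}
    - {"tx": 13.5,"ty": -30,"tz": -10,"rx": 0,"ry": 0,"rz": 1.5}
    - {"tx": 13,"ty": -30,"tz": -10,"rx": 0,"ry": 0,"rz": 1.5}
    - {"tx": 12,"ty": -31,"tz": -10,"rx": 0,"ry": 0,"rz": 1.5}
    - {"tx": 11,"ty": -31,"tz": -10,"rx": 0,"ry": 0,"rz": 1.5}
    - {"tx": 10,"ty": -31,"tz": -10,"rx": 0,"ry": 0,"rz": 1.5}
  claw: -1
  force: 60

```text
t: 2.27
tool_pos: [0.248, -0.269, 0.2783]
tool_rot: [0.0, 0.996, 0.089, 0.0]
force: [0.6, -0.1, 0.8]
finger_gap: -0.001
```

Works as expected; continuing.

>>> send_rows:
  commands:
    - {"tx": 24,"ty": -14,"tz": 2.5,"rx": 0,"ry": 0,"rz": 2.75}
    - {"tx": 23,"ty": -15,"tz": 2.5,"rx": 0,"ry": 0,"rz": 2.75}
    - {"tx": 22.5,"ty": -16.5,"tz": 2.5,"rx": 0,"ry": 0,"rz": 2.75}
    - {"tx": 21.5,"ty": -17.5,"tz": 2.5,"rx": 0,"ry": 0,"rz": 2.75}
    - {"tx": 21,"ty": -18.5,"tz": 2.5,"rx": 0,"ry": 0,"rz": 2.75}
    - {"tx": 20,"ty": -19.5,"tz": 2.5,"rx": 0,"ry": 0,"rz": 2.75}
    - {"tx": 19,"ty": -20.5,"tz": 2.5,"rx": 0,"ry": 0,"rz": 2.75}
    - {"tx": 18,"ty": -21,"tz": 2.5,"rx": 0,"ry": 0,"rz": 2.75}

```text
t: 2.93
tool_pos: [0.4174, -0.124, 0.2578]
tool_rot: [0.0, 0.995, -0.103, 0.0]
force: [-0.0, -0.7, -0.3]
finger_gap: 0.002
```

>>> send_rows:
  commands:
    - {"tx": 17,"ty": -22,"tz": 2.5,"rx": 0,"ry": 0,"rz": 2.75}
    - {"tx": 16,"ty": -23,"tz": 2.5,"rx": 0,"ry": 0,"rz": 2.75}
    - {"tx": 15,"ty": -24,"tz": 2.5,"rx": 0,"ry": 0,"rz": 2.75}
    - {"tx": 13.5,"ty": -24,"tz": 2.5,"rx": 0,"ry": 0,"rz": 2.75}
    - {"tx": 12,"ty": -25,"tz": 2.5,"rx": 0,"ry": 0,"rz": 2.75}
    - {"tx": 11,"ty": -25.5,"tz": 2.5,"rx": 0,"ry": 0,"rz": 2.75}
    - {"tx": 10,"ty": -26,"tz": 2.5,"rx": 0,"ry": 0,"rz": 2.75}
    - {"tx": 8.5,"ty": -26.5,"tz": 2.5,"rx": 0,"ry": 0,"rz": 2.75}

```text
t: 3.6
tool_pos: [0.5856, 0.022, 0.2375]
tool_rot: [0.0, 0.957, -0.291, 0.0]
force: [0.4, -1.5, -0.3]
finger_gap: -0.002
```

```bash
python3 - <<'E'
from h import *
np.set_printoptions(precision=4,suppress=True)
st,s=state();print(np.round(st,1),s["qpos"],s["force"],s["t"])
for c in ["side","wrist"]:
    f=optics.grab_frame(c); save(f,c+"3.png")
    if c=="wrist":
      for l in ["handle_axis","handle_end"]:
        r=nets.spot_point(l,f); print(c,l,[(np.round(x["location"],4).tolist(),round(x["p"],2)) for x in r])
E
```

```text
[585.6  22.  237.5 -33.8] [ 0.0181  0.3159  1.4694 -0.0002  1.3563  2.1787] [ 0.4065 -1.5317 -0.2671] 3.6
wrist handle_axis [([0.5615, 0.0807, 0.1725], 0.95)]
wrist handle_end [([0.6263, 0.0373, 0.1784], 0.77)]
```

View pics/side3.png

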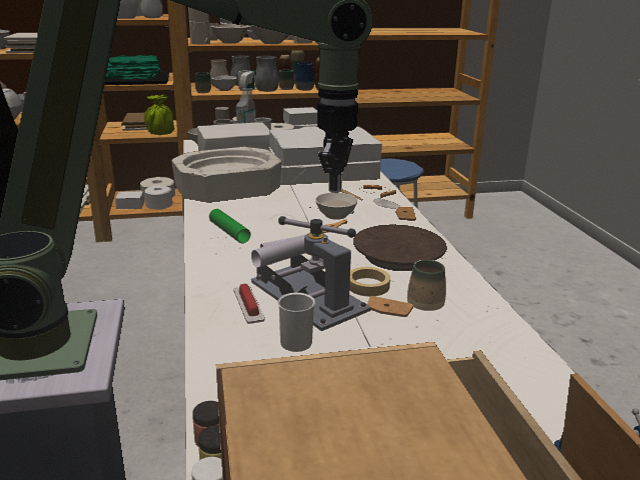

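View pics/wrist3.png

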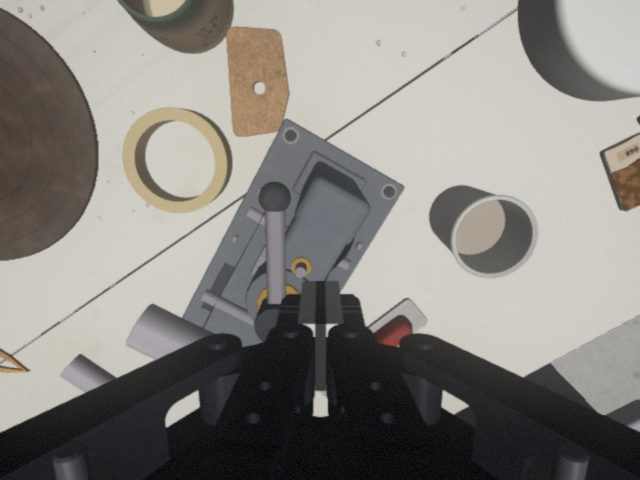

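>>> send_rows:
  commands:
    - {"tx": 1,"ty": 0,"tz": 12,"rx": 0,"ry": 0,"rz": 0}
    - {"tx": 1,"ty": 0,"tz": 12,"rx": 0,"ry": 0,"rz": 0}
    - {"tx": 0,"ty": 0,"tz": 12,"rx": 0,"ry": 0,"rz": 0}
    - {"tx": 0,"ty": 0,"tz": 12,"rx": 0,"ry": 0,"rz": 0}
    - {"tx": 0,"ty": 0,"tz": 12,"rx": 0,"ry": 0,"rz": 0}
    - {"tx": 0,"ty": 0,"tz": 10,"rx": 0,"ry": 0,"rz": 0}
    - {"tx": 0,"ty": 0,"tz": 4,"rx": 0,"ry": 0,"rz": 0}
    - {"tx": 0,"ty": 0,"tz": 0,"rx": 0,"ry": 0,"rz": 0}

```text
t: 4.47
tool_pos: [0.5854, 0.0193, 0.163]
tool_rot: [0.0, 0.957, -0.29, -0.001]
force: [-0.5, 0.4, 0.4]
finger_gap: -0.002
```

>>> send_rows:
  commands:
    - {"tx": 0,"ty": -2,"tz": 0,"rx": 0,"ry": 0,"rz": 0}
    - {"tx": 0,"ty": -2,"tz": 0,"rx": 0,"ry": 0,"rz": 0}
    - {"tx": 0,"ty": -2,"tz": 0,"rx": 0,"ry": 0,"rz": 0}
    - {"tx": 0,"ty": -2,"tz": 0,"rx": 0,"ry": 0,"rz": 0}
    - {"tx": 0,"ty": -1,"tz": 0,"rx": 0,"ry": 0,"rz": 0}
    - {"tx": 0,"ty": -1,"tz": 0,"rx": 0,"ry": 0,"rz": 0}
    - {"tx": 0,"ty": 0,"tz": 0,"rx": 0,"ry": 0,"rz": 0}
    - {"tx": 0,"ty": 0,"tz": 0,"rx": 0,"ry": 0,"rz": 0}

```text
t: 5.13
tool_pos: [0.5919, 0.0283, 0.1637]
tool_rot: [0.0, 0.957, -0.29, -0.0]
force: [-0.2, 0.4, 0.5]
finger_gap: -0.001
```

```bash
python3 - <<'E'
from h import *
np.set_printoptions(precision=4,suppress=True)
st,s=state();print(np.round(st,1),s["qpos"],s["force"],s["t"])
f=optics.grab_frame("side"); save(f,"side4.png",(240,130,440,280),4)
f=optics.grab_frame("wrist"); save(f,"wrist4.png")
E
```

```text
[591.9  28.3 163.7 -33.7] [ 0.0284  0.3697  1.5769 -0.0001  1.195   2.1866] [-0.2215  0.3547  0.5008] 5.1333
```

View pics/side4.png

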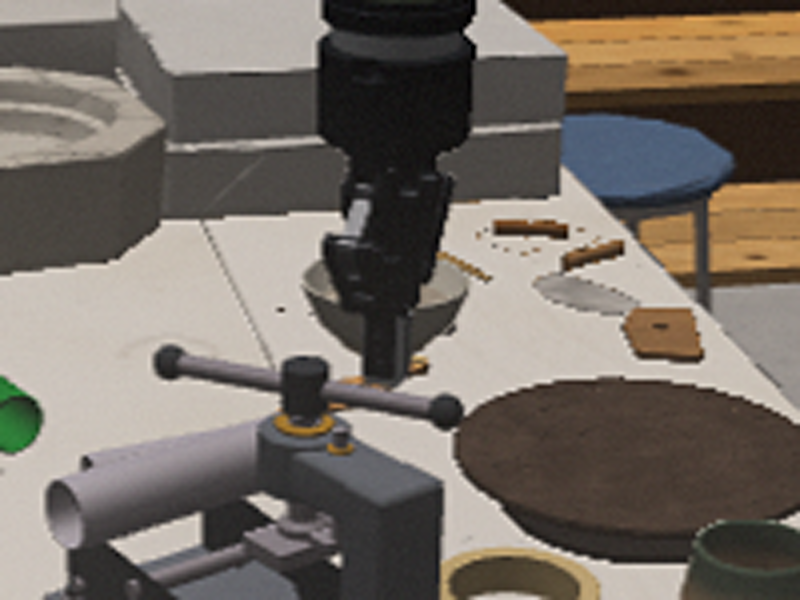

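View pics/wrist4.png

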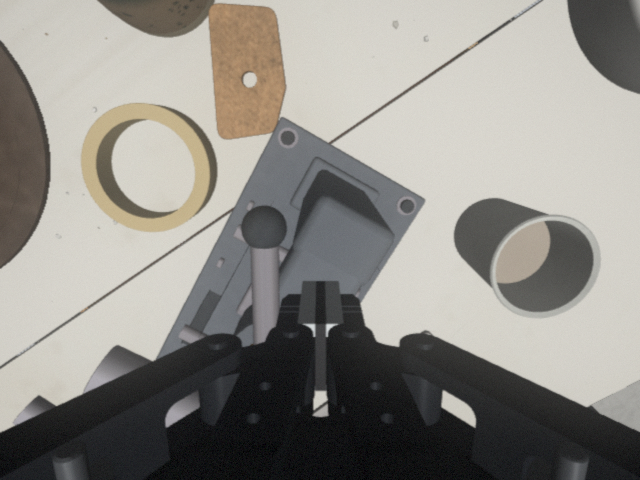

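```bash
python3 - <<'E'
from h import *
f=dict(np.load("side1.npz"));print(proj(f,[[.5919,.0283,.1637],[.5615,.079,.1755],[.626,.0355,.1755],[.5919,.0573,.1755]]))
E
```

```text
[[334.89910489 240.21642704]
 [315.39326907 226.21039752]
 [350.53347702 232.41317244]
 [331.8977002  229.32594333]]
```

```bash
python3 - <<'E'
from h import *
np.set_printoptions(precision=4,suppress=True)
f=optics.grab_frame("side");P=cloud(f);
for v in range(205,245,3): print(v,P[v,336],P[v,332],f["image"][v,336])
w=optics.grab_frame("wrist");print(proj(w,[[.5919,.0283,.1637],[.5919,.0283,.19],[.5615,.079,.1755],[.626,.0355,.1755]]),w["xyz"])
Q=cloud(w);print(Q[290,310],Q[300,310],Q[300,335],Q[330,265],Q[228,264])
st,s=state();print(st)
E
```

```text
205 [ 0.5825 -0.01    0.2551] [ 0.577  -0.0004  0.2518] [31 30 29]
208 [ 0.5841 -0.0045  0.2467] [ 0.5771 -0.0006  0.2457] [32 32 28]
211 [0.5887 0.0137 0.2332] [0.5815 0.0172 0.2323] [33 31 32]
214 [0.5896 0.0166 0.2257] [0.5827 0.0216 0.2242] [35 32 30]
217 [0.5897 0.0161 0.2195] [0.5823 0.0191 0.2188] [34 34 33]
220 [0.5886 0.011  0.2152] [0.5821 0.0175 0.213 ] [33 29 28]
223 [0.5894 0.0135 0.2077] [0.5822 0.0171 0.2067] [33 33 31]
226 [0.5907 0.0181 0.1993] [0.6859 0.4519 0.0127] [91 79 68]
229 [0.5981 0.0473 0.18  ] [0.5906 0.0511 0.1789] [130 120 124]
232 [0.5988 0.0491 0.1725] [0.5912 0.0528 0.1715] [57 53 52]
235 [ 0.6912  0.4238 -0.0028] [0.6778 0.415  0.0019] [203 196 188]
238 [ 0.6863  0.4027 -0.0023] [0.674  0.3979 0.0007] [200 193 184]
241 [0.6805 0.3779 0.0002] [ 0.6705  0.3824 -0.0011] [205 197 189]
244 [0.5965 0.0367 0.1512] [0.5888 0.0395 0.1504] [ 99 101 108]
[[320.5861 272.2162]
 [320.6893 295.2975]
 [265.7681 389.7655]
 [260.4582 226.4527]] [ 0.6454 -0.007   0.3383]
[0.6022 0.0259 0.2083] [0.6022 0.0257 0.217 ] [0.5977 0.0189 0.217 ] [0.5882 0.0596 0.18  ] [0.6256 0.0327 0.183 ]
[np.float64(591.866451818474), np.float64(28.133150088063736), np.float64(163.6932700644376), np.float64(-33.66870897755836)]
```

```bash
python3 - <<'E'
from h import *
np.set_printoptions(precision=4,suppress=True)
f=dict(np.load("side1.npz"));P=cloud(f)
m=(f["depth"]>0)&(f["depth"]<1)&(np.hypot(P[...,0]-.2185,P[...,1]+.532)<.12)
v,u=np.where(m)
z=P[m][:,2]; i=np.argsort(z)[:300:20]
print(np.c_[u[i],v[i],P[m][i]])
print(proj(f,[[.2185,-.532,.198]]))
save(f,"side1b.png",(60,320,180,460),5)
w=optics.grab_frame("wrist");save(w,"wrist5.png",(240,240,400,360),5)
E
```

```text
[[192.     479.       0.293   -0.4426   0.0487]
 [199.     478.       0.3024  -0.4508   0.057 ]
 [192.     472.       0.2936  -0.4399   0.0581]
 [200.     478.       0.3037  -0.4538   0.0596]
 [221.     448.       0.332   -0.4996   0.1467]
 [221.     442.       0.332   -0.5234   0.1771]
 [221.     437.       0.332   -0.5421   0.2008]
 [221.     432.       0.332   -0.5597   0.223 ]
 [219.     404.       0.332   -0.538    0.242 ]
 [219.     396.       0.3327  -0.5275   0.2442]
 [223.     410.       0.3355  -0.5516   0.2445]
 [219.     395.       0.3327  -0.5266   0.2448]
 [222.     416.       0.3339  -0.5613   0.245 ]
 [132.     435.       0.2455  -0.5736   0.2452]
 [220.     389.       0.3344  -0.5172   0.2454]]
[[113.2058 446.0714]]
```

View pics/side1b.png

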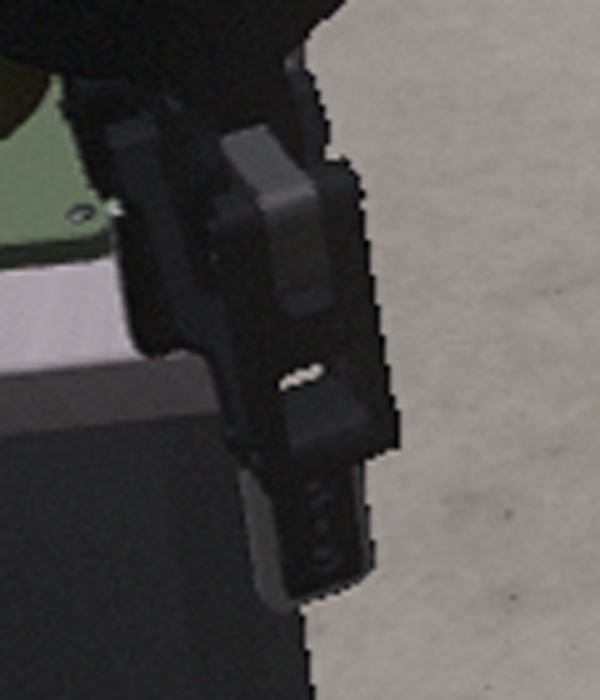

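View pics/wrist5.png

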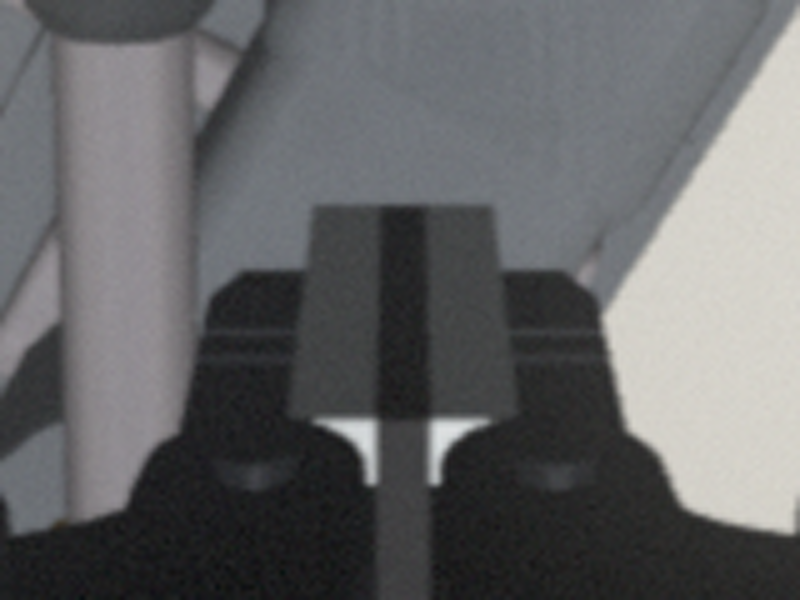

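```bash
python3 - <<'E'
from h import *
np.set_printoptions(precision=4,suppress=True)
w=optics.grab_frame("wrist");s=optics.grab_frame("side")
Q=cloud(w)
for v in range(276,296,2): print(v,Q[v,310],Q[v,332])
a=np.radians(-33.7);tx=np.array([np.cos(a),np.sin(a),0])
for z in (.164,.175,.18,.185,.19,.195,.2): print(z,proj(w,np.array([.5919,.0283,z])+.011*tx),proj(s,[.5919,.0283,z]))
save(s,"side5.png",(300,190,380,250),8)
E
```

```text
276 [0.5888 0.0366 0.1496] [0.5821 0.0279 0.1474]
278 [0.588  0.0372 0.1496] [0.5813 0.0284 0.1479]
280 [0.5866 0.0382 0.148 ] [0.5807 0.0289 0.1487]
282 [0.6024 0.026  0.2011] [0.5978 0.0195 0.2006]
284 [0.6024 0.0259 0.2031] [0.598  0.0194 0.203 ]
286 [0.6022 0.026  0.2045] [0.5979 0.0195 0.2046]
288 [0.6023 0.0259 0.2068] [0.5983 0.0194 0.2073]
290 [0.6023 0.0258 0.2086] [0.598  0.0196 0.2083]
292 [0.6024 0.0257 0.2106] [0.5979 0.0197 0.2096]
294 [0.6024 0.0257 0.2124] [0.5978 0.0198 0.2112]
0.164 [[320.6055 249.401 ]] [[334.9033 240.0815]]
0.175 [[320.6459 256.983 ]] [[335.0573 235.1165]]
0.18 [[320.666  260.7491]] [[335.1276 232.848 ]]
0.185 [[320.6873 264.74  ]] [[335.1982 230.5724]]
0.19 [[320.7099 268.9766]] [[335.269  228.2893]]
0.195 [[320.734  273.4823]] [[335.34  225.999]]
0.2 [[320.7596 278.2835]] [[335.4113 223.7012]]
```

View pics/side5.png

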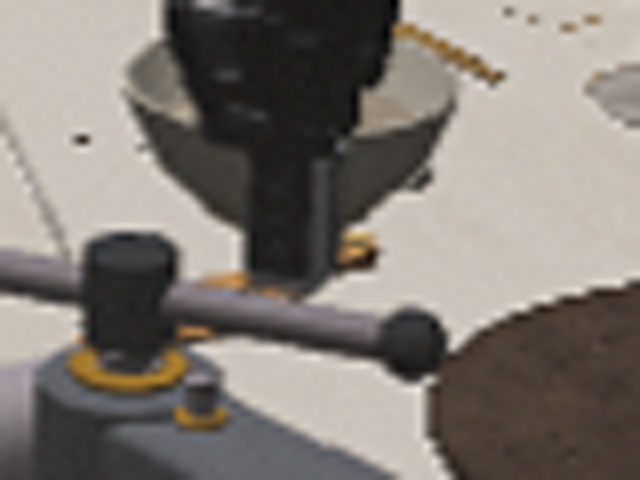

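>>> send_rows:
  commands:
    - {"tx": 0,"ty": 0,"tz": 6,"rx": 0,"ry": 0,"rz": 0}
    - {"tx": 0,"ty": 0,"tz": 6,"rx": 0,"ry": 0,"rz": 0}
    - {"tx": 0,"ty": 0,"tz": 5,"rx": 0,"ry": 0,"rz": 0}
    - {"tx": 0,"ty": 0,"tz": 4,"rx": 0,"ry": 0,"rz": 0}
    - {"tx": 0,"ty": 0,"tz": 4,"rx": 0,"ry": 0,"rz": 0}
    - {"tx": 0,"ty": 0,"tz": 4,"rx": 0,"ry": 0,"rz": 0}
    - {"tx": 0,"ty": 0,"tz": 2,"rx": 0,"ry": 0,"rz": 0}
    - {"tx": 0,"ty": 0,"tz": 0,"rx": 0,"ry": 0,"rz": 0}

```text
t: 6.15
tool_pos: [0.5916, 0.0282, 0.132]
tool_rot: [0.0, 0.957, -0.29, -0.0]
force: [0.5, -0.2, -0.5]
finger_gap: 0.001
```

```bash
python3 - <<'E'
from h import *
np.set_printoptions(precision=4,suppress=True)
st,s=state();print(np.round(st,1),s["force"],s["t"])
f=optics.grab_frame("side"); save(f,"side6.png",(300,190,380,250),8)
f=optics.grab_frame("wrist"); save(f,"wrist6.png")
E
```

```text
[591.6  28.2 132.  -33.7] [ 0.4633 -0.2305 -0.4797] 6.15
```

View pics/side6.png

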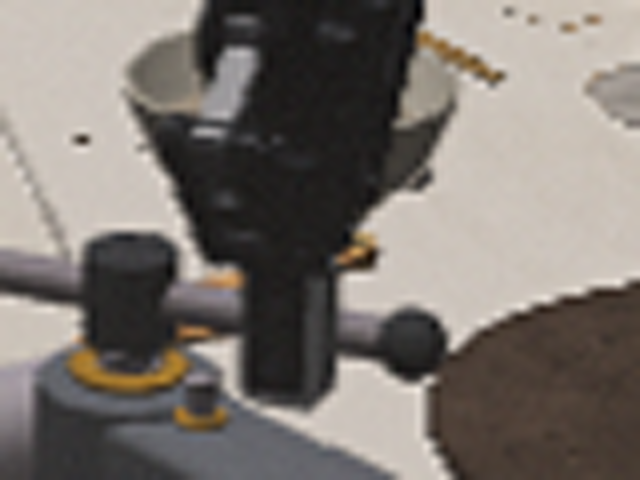

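View pics/wrist6.png

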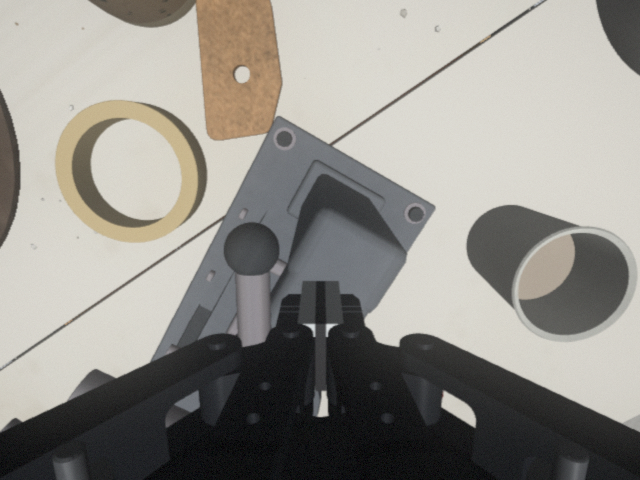

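>>> send_rows:
  commands:
    - {"tx": 0,"ty": -3,"tz": 0,"rx": 0,"ry": 0,"rz": 0}
    - {"tx": 0,"ty": -3,"tz": 0,"rx": 0,"ry": 0,"rz": 0}
    - {"tx": 0,"ty": -2,"tz": 0,"rx": 0,"ry": 0,"rz": 0}
    - {"tx": 0,"ty": -2,"tz": 0,"rx": 0,"ry": 0,"rz": 0}
    - {"tx": 0,"ty": -2,"tz": 0,"rx": 0,"ry": 0,"rz": 0}
    - {"tx": 0,"ty": -2,"tz": 0,"rx": 0,"ry": 0,"rz": 0}
    - {"tx": 0,"ty": 0,"tz": 0,"rx": 0,"ry": 0,"rz": 0}
    - {"tx": 0,"ty": 0,"tz": 0,"rx": 0,"ry": 0,"rz": 0}

```text
t: 6.92
tool_pos: [0.5988, 0.0375, 0.1334]
tool_rot: [0.002, 0.957, -0.289, -0.0]
force: [-4.1, -8.0, 4.0]
finger_gap: -0.002
```

>>> send_rows:
  commands:
    - {"tx": 0,"ty": -2.5,"tz": 0,"rx": 0,"ry": 0,"rz": 0}
    - {"tx": 0,"ty": -2.5,"tz": 0,"rx": 0,"ry": 0,"rz": 0}
    - {"tx": 0.5,"ty": -2.5,"tz": 0,"rx": 0,"ry": 0,"rz": -2.5}
    - {"tx": 1,"ty": -4.8,"tz": -0.4,"rx": 0,"ry": 0,"rz": -5}
    - {"tx": 1,"ty": -4.8,"tz": -0.4,"rx": 0,"ry": 0,"rz": -5}
    - {"tx": 1,"ty": -4.8,"tz": -0.4,"rx": 0,"ry": 0,"rz": -5}
    - {"tx": 0,"ty": 0,"tz": 0,"rx": 0,"ry": 0,"rz": 0}
    - {"tx": 0,"ty": 0,"tz": 0,"rx": 0,"ry": 0,"rz": 0}

```text
t: 7.58
tool_pos: [0.6137, 0.0576, 0.1342]
tool_rot: [-0.0, 0.99, -0.141, 0.0]
force: [0.3, -0.4, 1.5]
finger_gap: -0.003
```

```bash
cat >> h.py <<'E'
def rel(ax=(561.5,79)):
    st,s=state(); d=np.array(st[:2])-ax; a=np.radians(st[3])
    print("pose",np.round(st,1),"r %.1f t %.1f"%(d@[np.cos(a),np.sin(a)],d@[-np.sin(a),np.cos(a)]),"F tool(r,t,z)",np.round([s["force"][:2]@[np.cos(a),np.sin(a)],s["force"][:2]@[-np.sin(a),np.cos(a)],s["force"][2]],1),"j6 %.2f"%s["qpos"][5],"t %.2f"%s["t"])
E
python3 - <<'E'
from h import *
rel()
f=optics.grab_frame("side"); save(f,"side7.png",(280,180,400,270),6)
f=optics.grab_frame("wrist"); save(f,"wrist7.png")
E
```

```text
pose [613.7  57.6 134.2 -16.2] r 56.1 t -6.0 F tool(r,t,z) [ 0.4 -0.3  1.5] j6 1.93 t 7.58
```

View pics/side7.png

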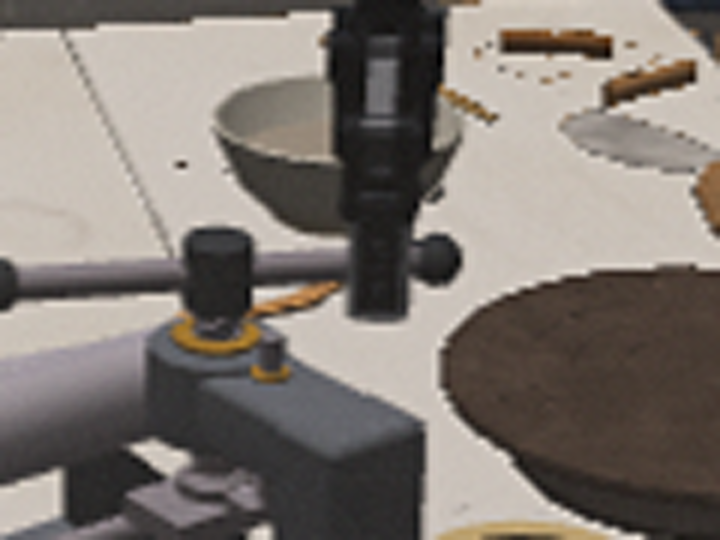

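View pics/wrist7.png

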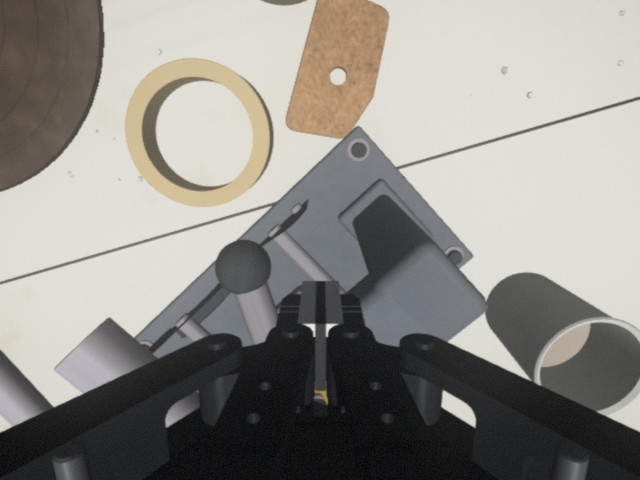

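>>> send_rows:
  commands:
    - {"tx": 0,"ty": 0,"tz": 0,"rx": 0,"ry": 0,"rz": -4}
    - {"tx": 0,"ty": 0,"tz": 0,"rx": 0,"ry": 0,"rz": -4}
    - {"tx": 1.1,"ty": -5.8,"tz": -0.5,"rx": 0,"ry": 0,"rz": -6}
    - {"tx": 1.1,"ty": -5.8,"tz": -0.5,"rx": 0,"ry": 0,"rz": -6}
    - {"tx": 1.1,"ty": -5.8,"tz": -0.5,"rx": 0,"ry": 0,"rz": -6}
    - {"tx": 1.1,"ty": -5.8,"tz": -0.5,"rx": 0,"ry": 0,"rz": -6}
    - {"tx": 1.1,"ty": -5.8,"tz": -0.5,"rx": 0,"ry": 0,"rz": -6}
    - {"tx": 1.1,"ty": -5.8,"tz": -0.5,"rx": 0,"ry": 0,"rz": -6}

```text
t: 8.35
tool_pos: [0.6166, 0.0899, 0.1365]
tool_rot: [0.002, 0.97, 0.243, 0.0]
force: [2.4, -7.8, -1.2]
finger_gap: 0.002
```

```bash
python3 - <<'E'
from h import *
rel()
f=optics.grab_frame("side"); save(f,"side8.png",(280,180,400,270),6)
f=optics.grab_frame("wrist"); save(f,"wrist8.png")
E
```

```text
pose [616.6  89.9 136.5  28.1] r 53.7 t -16.4 F tool(r,t,z) [-1.6 -8.  -1.2] j6 1.21 t 8.35
```

View pics/side8.png

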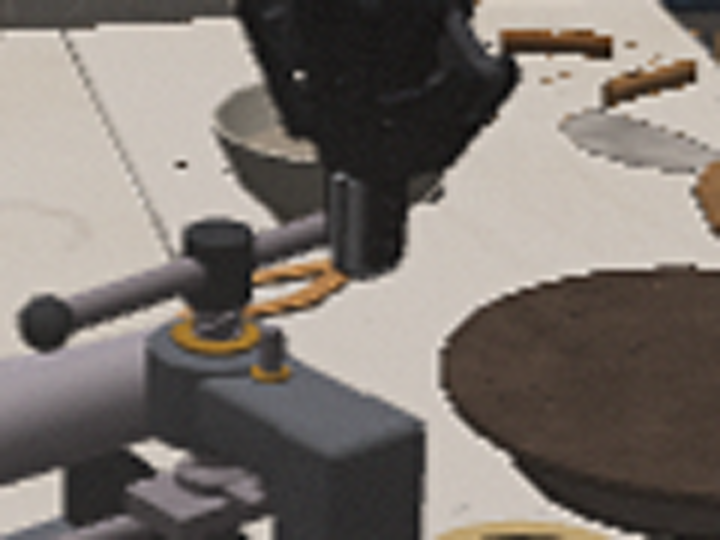

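View pics/wrist8.png

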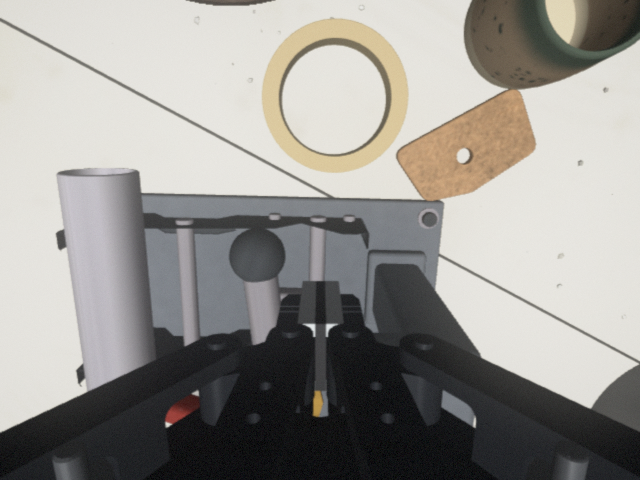

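>>> send_rows:
  commands:
    - {"tx": 1.1,"ty": -5.8,"tz": -0.5,"rx": 0,"ry": 0,"rz": -6}
    - {"tx": 1.1,"ty": -5.8,"tz": -0.5,"rx": 0,"ry": 0,"rz": -6}
    - {"tx": 1.1,"ty": -5.8,"tz": -0.5,"rx": 0,"ry": 0,"rz": -6}
    - {"tx": 1.1,"ty": -5.8,"tz": -0.5,"rx": 0,"ry": 0,"rz": -6}
    - {"tx": 1.1,"ty": -5.8,"tz": -0.5,"rx": 0,"ry": 0,"rz": -6}
    - {"tx": 1.1,"ty": -5.8,"tz": -0.5,"rx": 0,"ry": 0,"rz": -6}
    - {"tx": 1.1,"ty": -5.8,"tz": -0.5,"rx": 0,"ry": 0,"rz": -6}
    - {"tx": 1.1,"ty": -5.8,"tz": -0.5,"rx": 0,"ry": 0,"rz": -6}

```text
t: 9.12
tool_pos: [0.5901, 0.1274, 0.1408]
tool_rot: [0.003, 0.788, 0.616, 0.002]
force: [6.5, -5.2, -3.7]
finger_gap: -0.001
```

```bash
python3 - <<'E'
from h import *
rel()
E
```

```text
pose [590.1 127.4 140.8  76.1] r 53.8 t -16.1 F tool(r,t,z) [-3.5 -7.6 -3.7] j6 0.44 t 9.12
```

>>> send_rows:
  commands:
    - {"tx": 1.1,"ty": -5.8,"tz": -0.6,"rx": 0,"ry": 0,"rz": -6}
    - {"tx": 1.1,"ty": -5.8,"tz": -0.6,"rx": 0,"ry": 0,"rz": -6}
    - {"tx": 1.1,"ty": -5.8,"tz": -0.6,"rx": 0,"ry": 0,"rz": -6}
    - {"tx": 1.1,"ty": -5.8,"tz": -0.6,"rx": 0,"ry": 0,"rz": -6}
    - {"tx": 1.1,"ty": -5.8,"tz": -0.6,"rx": 0,"ry": 0,"rz": -6}
    - {"tx": 1.1,"ty": -5.8,"tz": -0.6,"rx": 0,"ry": 0,"rz": -6}
    - {"tx": 1.1,"ty": -5.8,"tz": -0.6,"rx": 0,"ry": 0,"rz": -6}
    - {"tx": 1.1,"ty": -5.8,"tz": -0.6,"rx": 0,"ry": 0,"rz": -6}

```text
t: 9.78
tool_pos: [0.5445, 0.1336, 0.146]
tool_rot: [0.002, 0.469, 0.883, 0.004]
force: [6.3, 3.7, -3.6]
finger_gap: 0.001
```

>>> send_rows:
  commands:
    - {"tx": 1.1,"ty": -5.8,"tz": -0.5,"rx": 0,"ry": 0,"rz": -6}
    - {"tx": 1.1,"ty": -5.8,"tz": -0.5,"rx": 0,"ry": 0,"rz": -6}
    - {"tx": 1.1,"ty": -5.8,"tz": -0.5,"rx": 0,"ry": 0,"rz": -6}
    - {"tx": 1.1,"ty": -5.8,"tz": -0.5,"rx": 0,"ry": 0,"rz": -6}
    - {"tx": 1.1,"ty": -5.8,"tz": -0.5,"rx": 0,"ry": 0,"rz": -6}
    - {"tx": 1.1,"ty": -5.8,"tz": -0.5,"rx": 0,"ry": 0,"rz": -6}
    - {"tx": 1.1,"ty": -5.8,"tz": -0.5,"rx": 0,"ry": 0,"rz": -6}
    - {"tx": 1.1,"ty": -5.8,"tz": -0.5,"rx": 0,"ry": 0,"rz": -6}

```text
t: 10.45
tool_pos: [0.509, 0.1028, 0.1499]
tool_rot: [0.0, 0.07, 0.998, 0.003]
force: [-1.3, 7.8, 0.7]
finger_gap: -0.001
```

```bash
python3 - <<'E'
from h import *
rel()
E
```

```text
pose [509.  102.8 149.9 172. ] r 55.4 t -16.3 F tool(r,t,z) [ 2.4 -7.6  0.7] j6 -1.26 t 10.45
```

>>> send_rows:
  commands:
    - {"tx": 0.9,"ty": -3.8,"tz": -0.3,"rx": 0,"ry": 0,"rz": -4}
    - {"tx": 0.9,"ty": -3.8,"tz": -0.3,"rx": 0,"ry": 0,"rz": -4}
    - {"tx": 0.9,"ty": -3.8,"tz": -0.3,"rx": 0,"ry": 0,"rz": -4}
    - {"tx": 0.4,"ty": -2,"tz": -0.2,"rx": 0,"ry": 0,"rz": -2}
    - {"tx": 0,"ty": -1,"tz": 0,"rx": 0,"ry": 0,"rz": 0}
    - {"tx": 0,"ty": -1,"tz": 0,"rx": 0,"ry": 0,"rz": 0}
    - {"tx": 0,"ty": 0,"tz": 0,"rx": 0,"ry": 0,"rz": 0}
    - {"tx": 0,"ty": 0,"tz": 0,"rx": 0,"ry": 0,"rz": 0}

```text
t: 11.12
tool_pos: [0.5048, 0.0926, 0.1508]
tool_rot: [0.0, -0.049, 0.999, 0.008]
force: [-1.2, 22.5, -0.4]
finger_gap: 0.002
```

```bash
python3 - <<'E'
from h import *
rel()
f=optics.grab_frame("side"); save(f,"side9.png",(280,180,400,270),6)
f=optics.grab_frame("wrist"); save(f,"wrist9.png")
E
```

```text
pose [ 504.8   92.6  150.8 -174.4] r 55.2 t -19.0 F tool(r,t,z) [ -1.  -22.5  -0.4] j6 -1.53 t 11.12
```

View pics/side9.png

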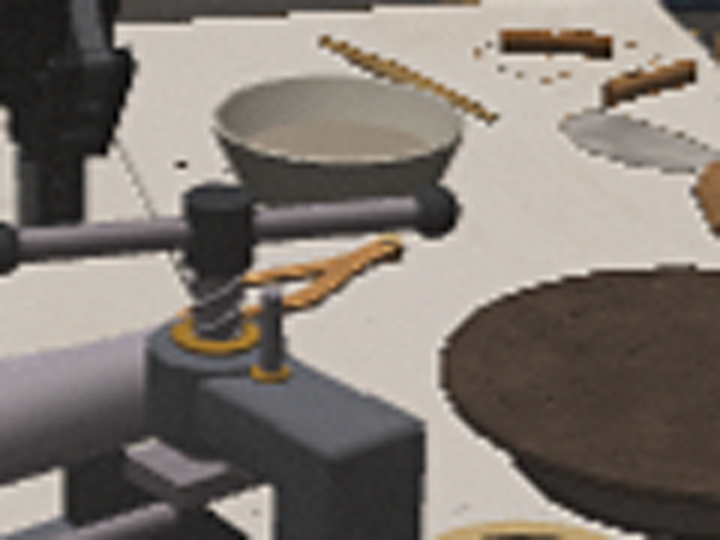

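View pics/wrist9.png

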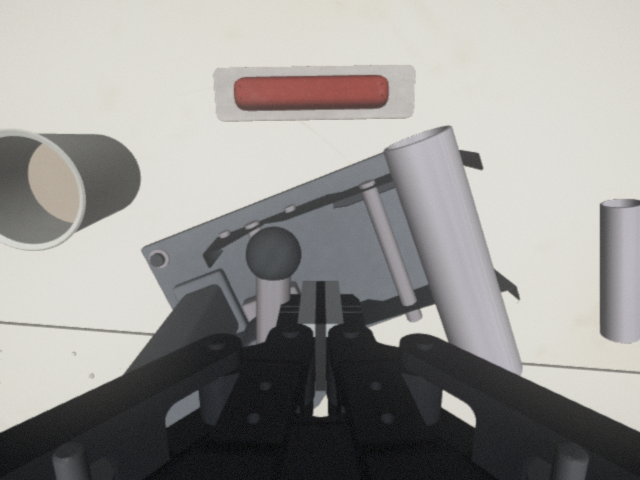

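```bash
python3 - <<'E'
from h import *
from scipy.optimize import least_squares
np.set_printoptions(precision=4,suppress=True)
w=optics.grab_frame("wrist");s=optics.grab_frame("scene")
np.savez("wa.npz",**{k:w[k] for k in ("image","depth","mtx","xyz","orientation")})
np.savez("sa.npz",**{k:s[k] for k in ("image","depth","mtx","xyz","orientation")})
for nm,f in (("wrist",w),("scene",s),("side",dict(np.load("side1.npz")))):
    P=cloud(f).reshape(-1,3);P=P[f["depth"].ravel()>0]
    d=P[:,:2]-[.5148,.184]; ok=(P[:,2]>.075)&(P[:,2]<.106)
    a=np.radians(28);u=np.array([np.cos(a),np.sin(a)]);n=np.array([-u[1],u[0]])
    ok&=(abs(d@u)<.1)&(abs(d@n)<.028)
    B=P[ok]
    def fun(p):
        a=p[0];n=np.array([-np.sin(a),np.cos(a)])
        h=(B[:,:2]-[.5148,.184])@n-p[1]
        return np.hypot(h,B[:,2]-p[2])-.021
    r=least_squares(fun,[a,0,.079],loss="soft_l1",f_scale=.001)
    a=r.x[0];u=np.array([np.cos(a),np.sin(a)]);n=np.array([-u[1],u[0]])
    q=(B[:,:2]-[.5148,.184])@u
    c=np.array([.5148,.184])+n*r.x[1]+u*(np.percentile(q,.5)+np.percentile(q,99.5))/2
    print(nm,len(B),"yaw",np.degrees(a),"z",r.x[2],"len",np.percentile(q,[.5,99.5]),"centre",c, "rms",np.sqrt(np.mean(r.fun**2)))
    for l in (["handle_end","rail_crest","handle_axis"] if nm=="wrist" else ["rail_crest","tube"] if nm=="scene" else []):
        print(l,[(np.round(x["location"],4),round(x["p"],2)) for x in nets.spot_point(l,f)])
E
```

```text
wrist 15694 yaw 26.970984116220052 z 0.07710610926967766 len [-0.0839  0.0777] centre [0.5119 0.1829] rms 0.0005464333463503104
handle_end [(array([0.4827, 0.078 , 0.1944]), 0.74), (array([0.562 , 0.0802, 0.0969]), 0.63)]
rail_crest []
handle_axis [(array([0.4827, 0.0728, 0.1952]), 0.57)]
scene 1133 yaw 26.98705142383712 z 0.0774268690573127 len [-0.0829  0.0845] centre [0.5158 0.1838] rms 0.0020406321334676537
rail_crest [(array([0.5123, 0.1698, 0.0613]), 0.81), (array([0.6976, 0.1245, 0.0029]), 0.63), (array([0.566 , 0.0759, 0.0969]), 0.31)]
tube [(array([0.5306, 0.3455, 0.0172]), 0.85), (array([0.5159, 0.1823, 0.0804]), 0.79), (array([0.3985, 0.483 , 0.0156]), 0.72)]
side 768 yaw 27.627690060050195 z 0.07869219965024293 len [-0.0843  0.0482] centre [0.4994 0.1744] rms 0.0021730364475570753
```

```bash
python3 - <<'E'
from h import *
st,s=state();print(st)
# after backoff 15 along +ty and up 75
a=np.radians(st[3]);ty=np.array([np.sin(a),-np.cos(a)])
b=[st[0]+12*ty[0],st[1]+12*ty[1],225,185.6];print(b)
for x in rows(b,(496,220.5,180,117),10): print(x)
E
```

```text
[np.float64(504.7476962277236), np.float64(92.60758249384192), np.float64(150.85143283259262), np.float64(-174.41576249570326)]
[np.float64(503.5799870085317), np.float64(104.55063299107312), 225, 185.6]
{'tx': -0.4, 'ty': 11.6, 'tz': 4.5, 'rz': 6.86}
{'tx': 1.0, 'ty': 11.6, 'tz': 4.5, 'rz': 6.86}
{'tx': 2.4, 'ty': 11.4, 'tz': 4.5, 'rz': 6.86}
{'tx': 3.7, 'ty': 11.0, 'tz': 4.5, 'rz': 6.86}
{'tx': 5.0, 'ty': 10.5, 'tz': 4.5, 'rz': 6.86}
{'tx': 6.2, 'ty': 9.8, 'tz': 4.5, 'rz': 6.86}
{'tx': 7.4, 'ty': 9.0, 'tz': 4.5, 'rz': 6.86}
{'tx': 8.4, 'ty': 8.0, 'tz': 4.5, 'rz': 6.86}
{'tx': 9.3, 'ty': 7.0, 'tz': 4.5, 'rz': 6.86}
{'tx': 10.1, 'ty': 5.8, 'tz': 4.5, 'rz': 6.86}
```

>>> send_rows:
  commands:
    - {"tx": 0,"ty": 5,"tz": 0,"rx": 0,"ry": 0,"rz": 0}
    - {"tx": 0,"ty": 5,"tz": 0,"rx": 0,"ry": 0,"rz": 0}
    - {"tx": 0,"ty": 5,"tz": -5,"rx": 0,"ry": 0,"rz": 0}
    - {"tx": 0,"ty": 1,"tz": -15,"rx": 0,"ry": 0,"rz": 0}
    - {"tx": 0,"ty": 0,"tz": -20,"rx": 0,"ry": 0,"rz": 0}
    - {"tx": 0,"ty": 0,"tz": -20,"rx": 0,"ry": 0,"rz": 0}
    - {"tx": 0,"ty": 0,"tz": -15,"rx": 0,"ry": 0,"rz": 0}
    - {"tx": 0,"ty": 0,"tz": 0,"rx": 0,"ry": 0,"rz": 0}

```text
t: 12.23
tool_pos: [0.5054, 0.1006, 0.2294]
tool_rot: [0.004, -0.05, 0.999, 0.0]
force: [-0.1, 1.1, 0.6]
finger_gap: 0.005
```

```bash
python3 - <<'E'
from h import *
st,s=state();print(st,s["force"],s["t"])
st[3]%=360
for x in rows(st,(496,221,150,117),12): print(x)
E
```

```text
[np.float64(505.42490299491993), np.float64(100.5893354520569), np.float64(229.3709457996648), np.float64(-174.21095609925825)] [-0.1123732   1.10276511  0.60193551] 12.2333
{'tx': -0.2, 'ty': 10.1, 'tz': 6.6, 'rz': np.float64(5.73)}
{'tx': 0.8, 'ty': 10.0, 'tz': 6.6, 'rz': np.float64(5.73)}
{'tx': 1.8, 'ty': 9.9, 'tz': 6.6, 'rz': np.float64(5.73)}
{'tx': 2.8, 'ty': 9.7, 'tz': 6.6, 'rz': np.float64(5.73)}
{'tx': 3.7, 'ty': 9.4, 'tz': 6.6, 'rz': np.float64(5.73)}
{'tx': 4.6, 'ty': 8.9, 'tz': 6.6, 'rz': np.float64(5.73)}
{'tx': 5.5, 'ty': 8.4, 'tz': 6.6, 'rz': np.float64(5.73)}
{'tx': 6.3, 'ty': 7.8, 'tz': 6.6, 'rz': np.float64(5.73)}
{'tx': 7.1, 'ty': 7.2, 'tz': 6.6, 'rz': np.float64(5.73)}
{'tx': 7.7, 'ty': 6.4, 'tz': 6.6, 'rz': np.float64(5.73)}
{'tx': 8.3, 'ty': 5.6, 'tz': 6.6, 'rz': np.float64(5.73)}
{'tx': 8.9, 'ty': 4.8, 'tz': 6.6, 'rz': np.float64(5.73)}
```

>>> send_rows:
  commands:
    - {"tx": 0,"ty": 10,"tz": 4,"rx": 0,"ry": 0,"rz": 5.7}
    - {"tx": 1,"ty": 10,"tz": 4,"rx": 0,"ry": 0,"rz": 5.7}
    - {"tx": 2,"ty": 10,"tz": 4,"rx": 0,"ry": 0,"rz": 5.7}
    - {"tx": 3,"ty": 9.5,"tz": 4,"rx": 0,"ry": 0,"rz": 5.7}
    - {"tx": 3.5,"ty": 9.5,"tz": 6,"rx": 0,"ry": 0,"rz": 5.7}
    - {"tx": 4.5,"ty": 9,"tz": 8,"rx": 0,"ry": 0,"rz": 5.7}
    - {"tx": 5.5,"ty": 8.5,"tz": 8,"rx": 0,"ry": 0,"rz": 5.7}
    - {"tx": 6.5,"ty": 8,"tz": 8,"rx": 0,"ry": 0,"rz": 5.7}

```text
t: 12.9
tool_pos: [0.4957, 0.181, 0.1784]
tool_rot: [-0.001, 0.343, 0.939, -0.0]
force: [0.3, 0.8, -0.2]
finger_gap: -0.0
```

>>> send_rows:
  commands:
    - {"tx": 7,"ty": 7,"tz": 8,"rx": 0,"ry": 0,"rz": 5.7}
    - {"tx": 8,"ty": 6,"tz": 8,"rx": 0,"ry": 0,"rz": 5.7}
    - {"tx": 8,"ty": 5.5,"tz": 8,"rx": 0,"ry": 0,"rz": 5.7}
    - {"tx": 9,"ty": 5,"tz": 8,"rx": 0,"ry": 0,"rz": 5.7}
    - {"tx": 0,"ty": 0,"tz": 15,"rx": 0,"ry": 0,"rz": 0}
    - {"tx": 0,"ty": 0,"tz": 15,"rx": 0,"ry": 0,"rz": 0}
    - {"tx": 0,"ty": 0,"tz": 0,"rx": 0,"ry": 0,"rz": 0}
    - {"tx": 0,"ty": 0,"tz": 0,"rx": 0,"ry": 0,"rz": 0}

```text
t: 13.57
tool_pos: [0.4917, 0.22, 0.1167]
tool_rot: [-0.001, 0.519, 0.855, -0.001]
force: [0.6, -0.4, -0.9]
finger_gap: -0.001
```

```bash
python3 - <<'E'
from h import *
st,s=state();print(np.round(st,1),s["force"],s["t"])
d=np.array(st[:2])-[561.5,79];a=np.radians(-63);print("clamp x",d@[np.cos(a),np.sin(a)],"y",d@[-np.sin(a),np.cos(a)])
f=optics.grab_frame("side"); save(f,"side10.png",(230,170,390,290),5)
f=optics.grab_frame("scene"); save(f,"scene10.png",(260,180,420,300),5)
E
```

```text
[491.7 220.  116.7 117.4] [ 0.60176699 -0.35726866 -0.90223722] 13.5667
clamp x -157.3459813632007 y 1.8596586561423645
```

View pics/side10.png

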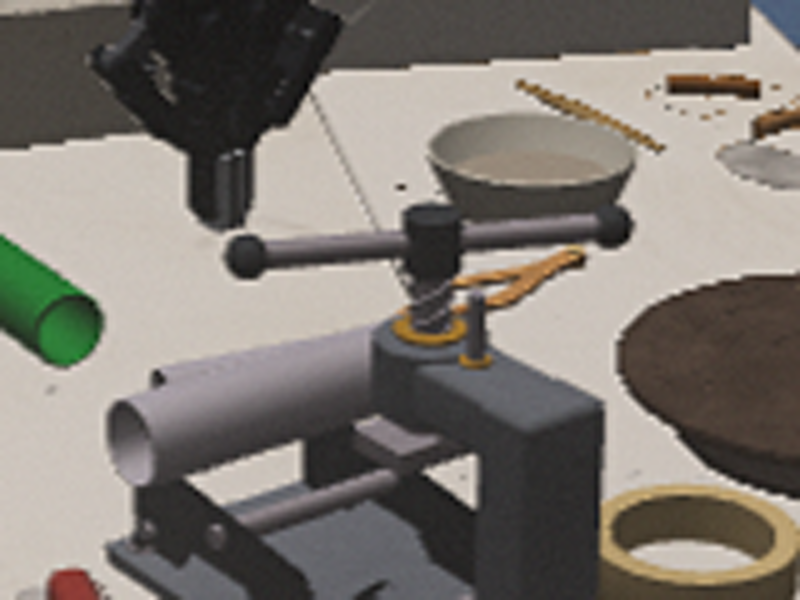

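View pics/scene10.png

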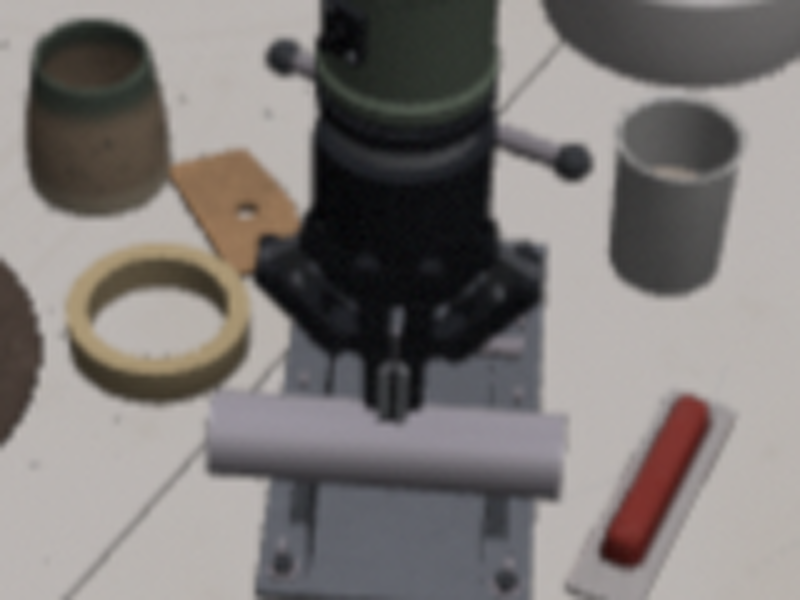

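>>> send_rows:
  commands:
    - {"tx": 0,"ty": 0,"tz": 14,"rx": 0,"ry": 0,"rz": 0}
    - {"tx": 0,"ty": -1,"tz": 14,"rx": 0,"ry": 0,"rz": 0}
    - {"tx": 0,"ty": -1,"tz": 14,"rx": 0,"ry": 0,"rz": 0}
    - {"tx": 0,"ty": -1,"tz": 14,"rx": 0,"ry": 0,"rz": 0}
    - {"tx": 0,"ty": 0,"tz": 12,"rx": 0,"ry": 0,"rz": 0}
    - {"tx": 0,"ty": 0,"tz": 8,"rx": 0,"ry": 0,"rz": 0}
    - {"tx": 0,"ty": 0,"tz": 5,"rx": 0,"ry": 0,"rz": 0}
    - {"tx": 0,"ty": 0,"tz": 0,"rx": 0,"ry": 0,"rz": 0}

```text
t: 14.33
tool_pos: [0.4899, 0.2189, 0.0365]
tool_rot: [-0.0, 0.519, 0.855, -0.0]
force: [0.2, 0.1, -0.4]
finger_gap: -0.001
```

```bash
cat >>h.py <<'E'
def cl():
    st,s=state();print(np.round(st,1),np.round(s["force"],1),s["t"])
    d=np.array(st[:2])-[561.5,79];a=np.radians(-63);print("clamp x",d@[np.cos(a),np.sin(a)],"y",d@[-np.sin(a),np.cos(a)])
E
python3 - <<'E'
from h import *
cl()
f=optics.grab_frame("side"); save(f,"side11.png",(230,170,390,290),5)
f=optics.grab_frame("scene"); save(f,"scene11.png",(260,180,420,300),5)
E
```

```text
[489.9 218.9  36.5 117.4] [ 0.2  0.1 -0.4] 14.3333
clamp x -157.17880924973508 y -0.31717989761214643
```

View pics/side11.png

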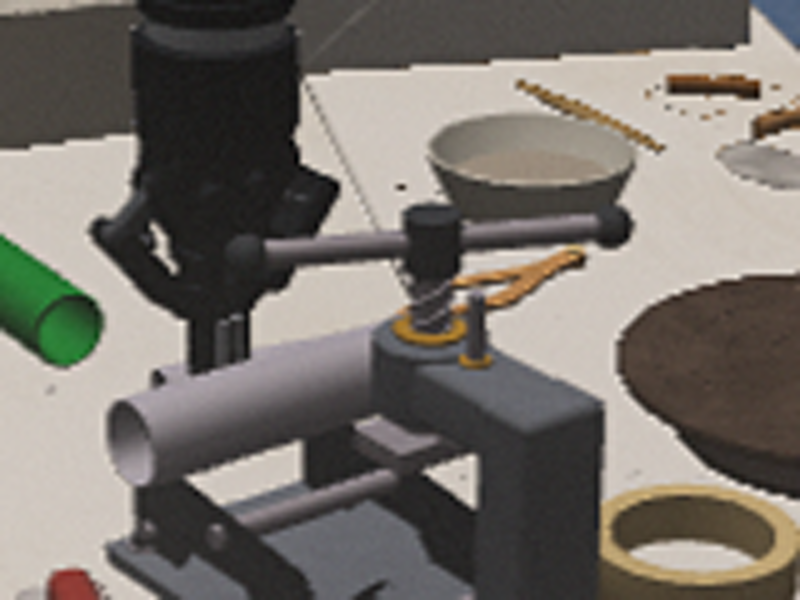

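View pics/scene11.png

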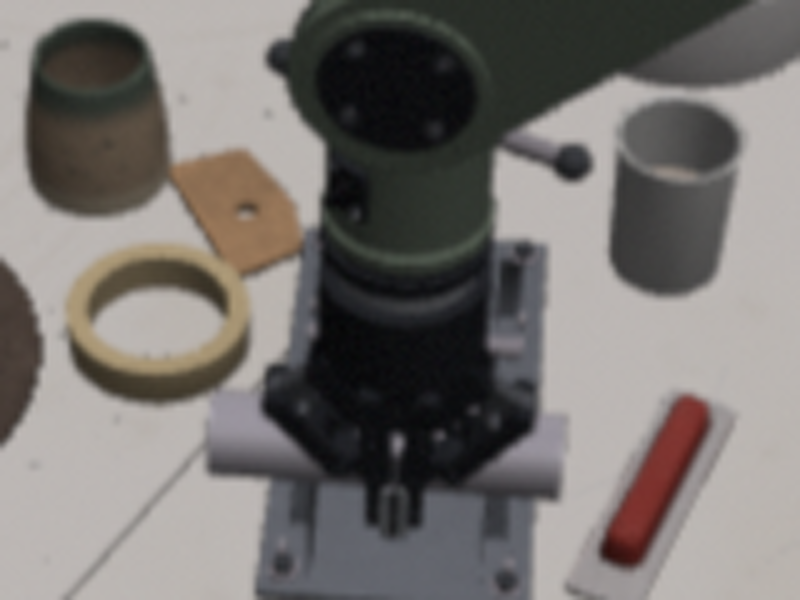

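>>> send_rows:
  commands:
    - {"tx": -2,"ty": 2.5,"tz": 0,"rx": 0,"ry": 0,"rz": 0}
    - {"tx": -3,"ty": 2.5,"tz": 0,"rx": 0,"ry": 0,"rz": 0}
    - {"tx": -2,"ty": 0,"tz": 0,"rx": 0,"ry": 0,"rz": 0}
    - {"tx": -2,"ty": 0,"tz": 0,"rx": 0,"ry": 0,"rz": 0}
    - {"tx": -2,"ty": 0,"tz": 0,"rx": 0,"ry": 0,"rz": 0}
    - {"tx": -1,"ty": 0,"tz": 0,"rx": 0,"ry": 0,"rz": 0}
    - {"tx": -1,"ty": 0,"tz": 0,"rx": 0,"ry": 0,"rz": 0}
    - {"tx": -1,"ty": 0,"tz": 0,"rx": 0,"ry": 0,"rz": 0}

```text
t: 15.1
tool_pos: [0.5006, 0.2093, 0.037]
tool_rot: [-0.0, 0.519, 0.855, 0.0]
force: [-1.1, 3.4, 2.3]
finger_gap: 0.003
```

```bash
python3 - <<'E'
from h import *
cl()
f=optics.grab_frame("side"); save(f,"side12.png",(230,170,390,290),5)
E
```

```text
[500.6 209.3  37.  117.4] [-1.1  3.4  2.3] 15.1
clamp x -143.75963159501092 y 4.929651536774123
```

View pics/side12.png

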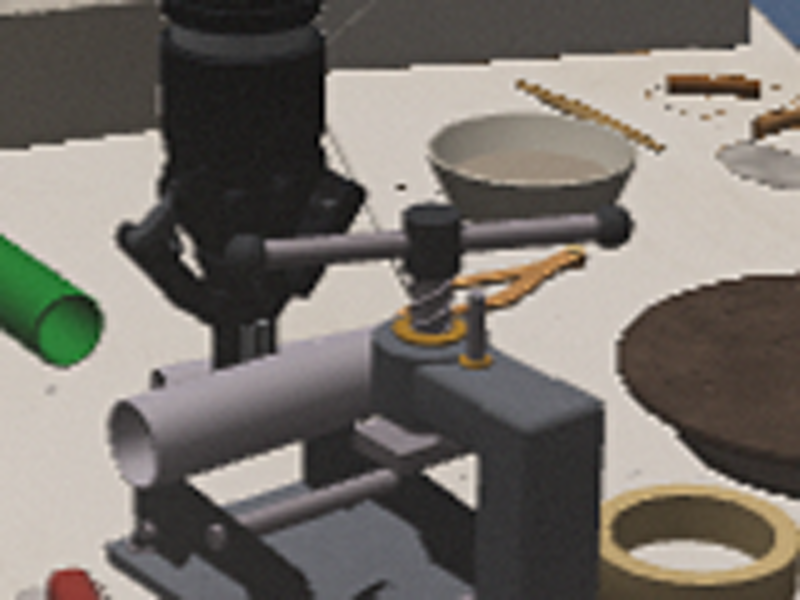

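Contact with the tube (about 3.5 N). Pushing on gently.

>>> send_rows:
  commands:
    - {"tx": -1.5,"ty": 0,"tz": 0,"rx": 0,"ry": 0,"rz": 0}
    - {"tx": -1.5,"ty": 0,"tz": 0,"rx": 0,"ry": 0,"rz": 0}
    - {"tx": -1.5,"ty": 0,"tz": 0,"rx": 0,"ry": 0,"rz": 0}
    - {"tx": -1.5,"ty": 0,"tz": 0,"rx": 0,"ry": 0,"rz": 0}
    - {"tx": -1,"ty": 0,"tz": 0,"rx": 0,"ry": 0,"rz": 0}
    - {"tx": -1,"ty": 0,"tz": 0,"rx": 0,"ry": 0,"rz": 0}
    - {"tx": -1,"ty": 0,"tz": 0,"rx": 0,"ry": 0,"rz": 0}
    - {"tx": 0,"ty": 0,"tz": 0,"rx": 0,"ry": 0,"rz": 0}

```text
t: 15.82
tool_pos: [0.5051, 0.2006, 0.0367]
tool_rot: [0.0, 0.519, 0.855, -0.0]
force: [-0.9, -0.3, 0.3]
finger_gap: -0.001
```

```bash
python3 - <<'E'
from h import *
cl()
f=optics.grab_frame("side"); save(f,"side13.png",(230,170,390,290),5)
E
```

```text
[505.1 200.6  36.7 117.4] [-0.9 -0.3  0.3] 15.8167
clamp x -133.938982639324 y 4.988731500434114
```

View pics/side13.png

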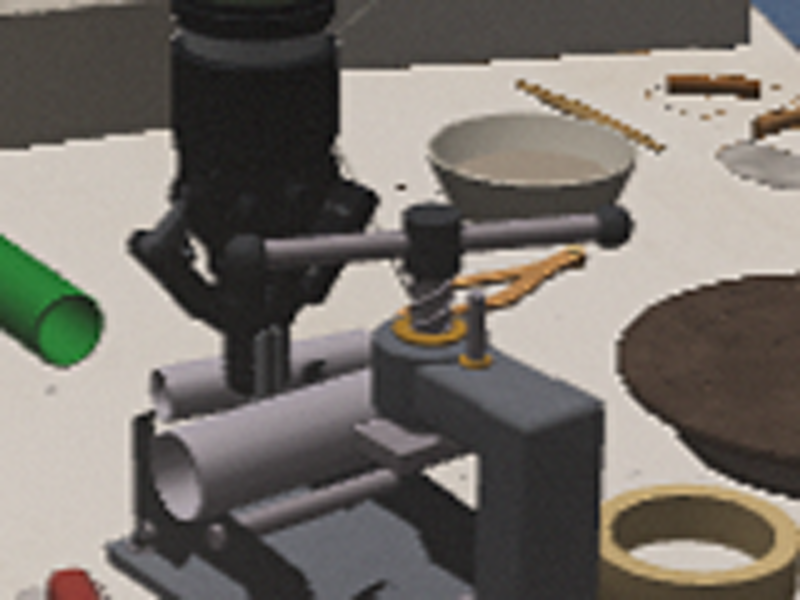

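>>> send_rows:
  commands:
    - {"tx": 3,"ty": 0,"tz": 0,"rx": 0,"ry": 0,"rz": 0}
    - {"tx": 5,"ty": 0,"tz": -4,"rx": 0,"ry": 0,"rz": 0}
    - {"tx": 4,"ty": 0,"tz": -12,"rx": 0,"ry": 0,"rz": 0}
    - {"tx": 0,"ty": 0,"tz": -25,"rx": 0,"ry": 0,"rz": 0}
    - {"tx": 0,"ty": 0,"tz": -30,"rx": 0,"ry": 0,"rz": 0}
    - {"tx": 0,"ty": 0,"tz": -30,"rx": 0,"ry": 0,"rz": 0}
    - {"tx": 0,"ty": 0,"tz": -30,"rx": 0,"ry": 0,"rz": 0}
    - {"tx": 0,"ty": 0,"tz": -30,"rx": 0,"ry": 0,"rz": 0}

```text
t: 16.53
tool_pos: [0.4989, 0.212, 0.1996]
tool_rot: [0.0, 0.519, 0.855, 0.0]
force: [0.5, -0.5, 0.1]
finger_gap: 0.002
```

```bash
python3 - <<'E'
from h import *
np.set_printoptions(precision=4,suppress=True)
cl()
f=optics.grab_frame("side"); save(f,"side14.png",(230,170,390,290),5)
for l in ("tube","shoe","handle_end"): print(l,[(np.round(x["location"],4),round(x["p"],2)) for x in nets.spot_point(l,f)])
E
```

```text
[498.9 212.  199.6 117.5] [ 0.5 -0.5  0.1] 16.5333
clamp x -146.92890456058126 y 4.571222830986835
tube [(array([0.5303, 0.3481, 0.0119]), 0.95), (array([0.4006, 0.4785, 0.0219]), 0.77), (array([0.5662, 0.0785, 0.0593]), 0.74)]
shoe [(array([0.5577, 0.0789, 0.102 ]), 0.95)]
handle_end [(array([0.487 , 0.0736, 0.1968]), 0.9), (array([0.5668, 0.0817, 0.0634]), 0.59), (array([0.561 , 0.0798, 0.1932]), 0.47), (array([0.5102, 0.175 , 0.0595]), 0.36)]
```

View pics/side14.png

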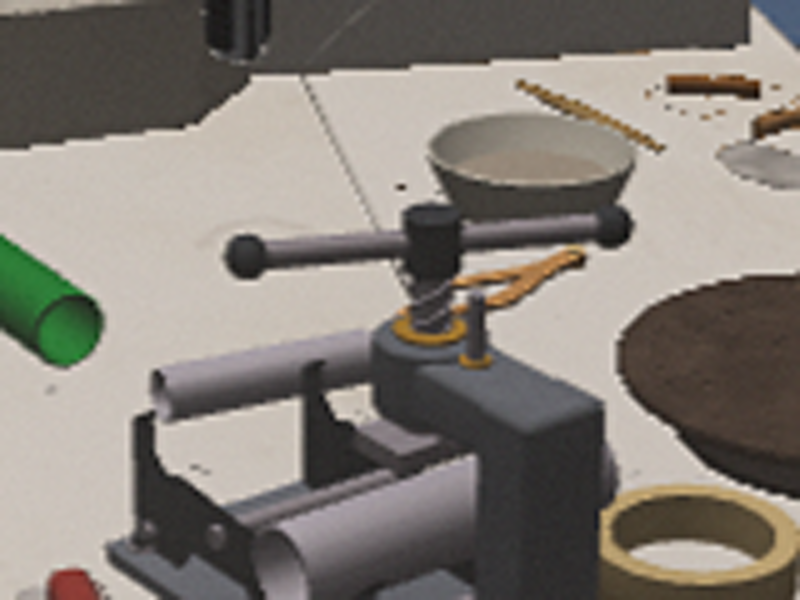

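```bash
python3 - <<'E'
from h import *
st,s=state()
for x in rows(st,(509.7,45,205,184),14): print({k:float(v) for k,v in x.items()})
E
```

```text
{'tx': -10.9, 'ty': -4.8, 'tz': -0.5, 'rz': -4.75}
{'tx': -10.5, 'ty': -5.7, 'tz': -0.5, 'rz': -4.75}
{'tx': -10.0, 'ty': -6.6, 'tz': -0.5, 'rz': -4.75}
{'tx': -9.4, 'ty': -7.4, 'tz': -0.5, 'rz': -4.75}
{'tx': -8.8, 'ty': -8.1, 'tz': -0.5, 'rz': -4.75}
{'tx': -8.0, 'ty': -8.8, 'tz': -0.5, 'rz': -4.75}
{'tx': -7.3, 'ty': -9.5, 'tz': -0.5, 'rz': -4.75}
{'tx': -6.5, 'ty': -10.0, 'tz': -0.5, 'rz': -4.75}
{'tx': -5.6, 'ty': -10.6, 'tz': -0.5, 'rz': -4.75}
{'tx': -4.7, 'ty': -11.0, 'tz': -0.5, 'rz': -4.75}
{'tx': -3.8, 'ty': -11.3, 'tz': -0.5, 'rz': -4.75}
{'tx': -2.9, 'ty': -11.6, 'tz': -0.5, 'rz': -4.75}
{'tx': -1.9, 'ty': -11.8, 'tz': -0.5, 'rz': -4.75}
{'tx': -0.9, 'ty': -11.9, 'tz': -0.5, 'rz': -4.75}
```

>>> send_rows:
  commands:
    - {"tx": -11,"ty": -5,"tz": -1,"rx": 0,"ry": 0,"rz": -4.75}
    - {"tx": -10.5,"ty": -6,"tz": -1,"rx": 0,"ry": 0,"rz": -4.75}
    - {"tx": -10,"ty": -6.5,"tz": -1,"rx": 0,"ry": 0,"rz": -4.75}
    - {"tx": -9.5,"ty": -7.5,"tz": -1,"rx": 0,"ry": 0,"rz": -4.75}
    - {"tx": -9,"ty": -8,"tz": -1,"rx": 0,"ry": 0,"rz": -4.75}
    - {"tx": -8,"ty": -9,"tz": -1,"rx": 0,"ry": 0,"rz": -4.75}
    - {"tx": -7,"ty": -9.5,"tz": 0,"rx": 0,"ry": 0,"rz": -4.75}
    - {"tx": -6.5,"ty": -10,"tz": 0,"rx": 0,"ry": 0,"rz": -4.75}

```text
t: 17.4
tool_pos: [0.5038, 0.1152, 0.202]
tool_rot: [-0.002, 0.211, 0.978, -0.001]
force: [0.5, 0.2, -0.4]
finger_gap: -0.003
```

>>> send_rows:
  commands:
    - {"tx": -5.5,"ty": -10.5,"tz": 0,"rx": 0,"ry": 0,"rz": -4.75}
    - {"tx": -4.5,"ty": -11,"tz": 0,"rx": 0,"ry": 0,"rz": -4.75}
    - {"tx": -4,"ty": -11.5,"tz": 0,"rx": 0,"ry": 0,"rz": -4.75}
    - {"tx": -3,"ty": -11.5,"tz": 0,"rx": 0,"ry": 0,"rz": -4.75}
    - {"tx": -2,"ty": -12,"tz": 0,"rx": 0,"ry": 0,"rz": -4.75}
    - {"tx": -1,"ty": -12,"tz": 0,"rx": 0,"ry": 0,"rz": -4.75}
    - {"tx": 0,"ty": 0,"tz": 0,"rx": 0,"ry": 0,"rz": 0}
    - {"tx": 0,"ty": 0,"tz": 0,"rx": 0,"ry": 0,"rz": 0}

```text
t: 18.07
tool_pos: [0.5087, 0.0439, 0.2025]
tool_rot: [-0.001, -0.033, 0.999, 0.0]
force: [0.1, 0.5, 1.0]
finger_gap: -0.002
```

```bash
python3 - <<'E'
from h import *
rel()
f=optics.grab_frame("wrist"); save(f,"wrist15.png")
E
```

```text
pose [ 508.7   43.9  202.5 -176.2] r 55.0 t 31.5 F tool(r,t,z) [-0.1 -0.5  1. ] j6 -1.57 t 18.07
```

View pics/wrist15.png

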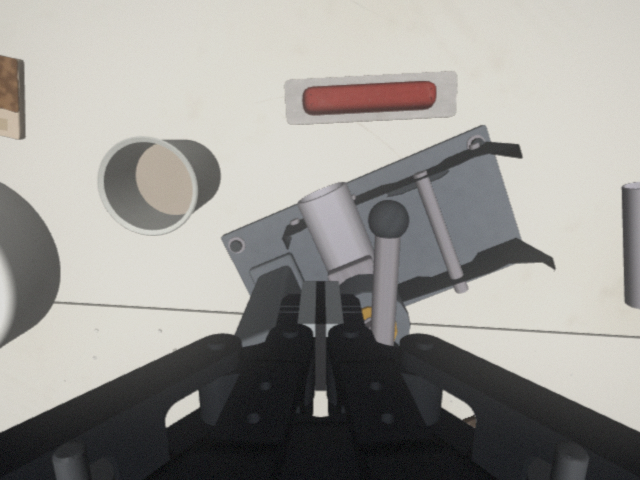

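>>> send_rows:
  commands:
    - {"tx": 0,"ty": 0,"tz": 13,"rx": 0,"ry": 0,"rz": 0}
    - {"tx": 0,"ty": 0,"tz": 13,"rx": 0,"ry": 0,"rz": 0}
    - {"tx": 0,"ty": 0,"tz": 13,"rx": 0,"ry": 0,"rz": 0}
    - {"tx": 0,"ty": 0,"tz": 9,"rx": 0,"ry": 0,"rz": 0}
    - {"tx": 0,"ty": 0,"tz": 4,"rx": 0,"ry": 0,"rz": 0}
    - {"tx": 0,"ty": 4,"tz": 0,"rx": 0,"ry": 0,"rz": 0}
    - {"tx": 0,"ty": 4,"tz": 0,"rx": 0,"ry": 0,"rz": 0}
    - {"tx": 0,"ty": 4,"tz": 0,"rx": 0,"ry": 0,"rz": 0}

```text
t: 18.78
tool_pos: [0.5092, 0.0565, 0.1525]
tool_rot: [0.001, -0.034, 0.999, 0.0]
force: [-0.8, 0.6, -0.6]
finger_gap: -0.001
```

>>> send_rows:
  commands:
    - {"tx": 0,"ty": 3,"tz": 0,"rx": 0,"ry": 0,"rz": 0}
    - {"tx": 0.5,"ty": 3,"tz": 0.2,"rx": 0,"ry": 0,"rz": 2}
    - {"tx": 1.2,"ty": 5.7,"tz": 0.5,"rx": 0,"ry": 0,"rz": 6}
    - {"tx": 1.2,"ty": 5.7,"tz": 0.5,"rx": 0,"ry": 0,"rz": 6}
    - {"tx": 1.2,"ty": 5.7,"tz": 0.5,"rx": 0,"ry": 0,"rz": 6}
    - {"tx": 1.2,"ty": 5.7,"tz": 0.5,"rx": 0,"ry": 0,"rz": 6}
    - {"tx": 1.2,"ty": 5.7,"tz": 0.5,"rx": 0,"ry": 0,"rz": 6}
    - {"tx": 1.2,"ty": 5.7,"tz": 0.5,"rx": 0,"ry": 0,"rz": 6}

```text
t: 19.45
tool_pos: [0.5075, 0.0947, 0.1489]
tool_rot: [-0.0, 0.295, 0.955, -0.002]
force: [-3.4, -6.9, 0.6]
finger_gap: -0.003
```

```bash
python3 - <<'E'
from h import *
rel()
f=optics.grab_frame("side"); save(f,"side16.png",(250,170,410,290),5)
f=optics.grab_frame("wrist"); save(f,"wrist16.png")
E
```

```text
pose [507.5  94.7 148.9 145.7] r 53.4 t 17.5 F tool(r,t,z) [-1.   7.6  0.6] j6 -0.81 t 19.45
```

View pics/side16.png

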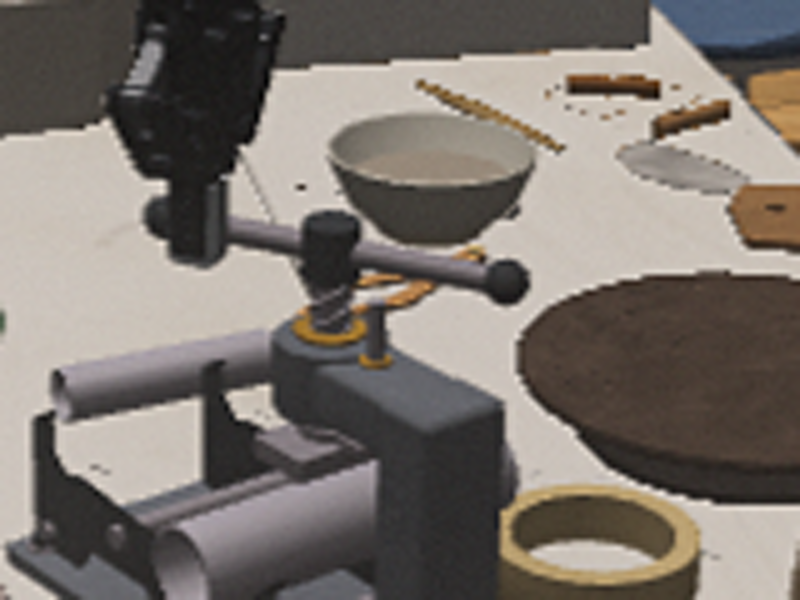

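View pics/wrist16.png

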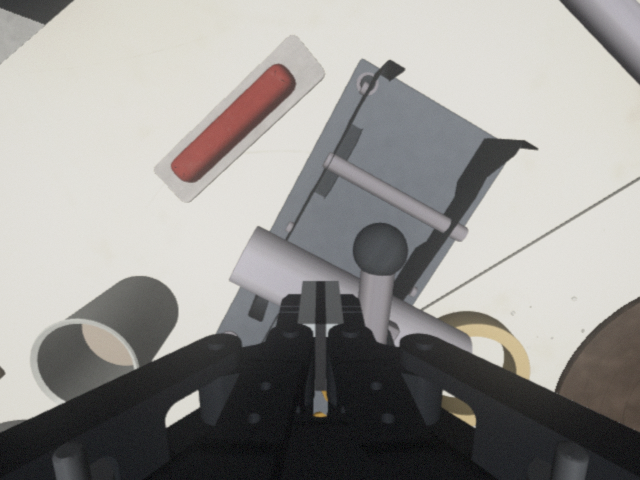

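>>> send_rows:
  commands:
    - {"tx": 1.3,"ty": 5.7,"tz": 0.5,"rx": 0,"ry": 0,"rz": 6}
    - {"tx": 1.3,"ty": 5.7,"tz": 0.5,"rx": 0,"ry": 0,"rz": 6}
    - {"tx": 1.3,"ty": 5.7,"tz": 0.5,"rx": 0,"ry": 0,"rz": 6}
    - {"tx": 1.3,"ty": 5.7,"tz": 0.5,"rx": 0,"ry": 0,"rz": 6}
    - {"tx": 1.3,"ty": 5.7,"tz": 0.5,"rx": 0,"ry": 0,"rz": 6}
    - {"tx": 1.3,"ty": 5.7,"tz": 0.5,"rx": 0,"ry": 0,"rz": 6}
    - {"tx": 1.3,"ty": 5.7,"tz": 0.5,"rx": 0,"ry": 0,"rz": 6}
    - {"tx": 1.3,"ty": 5.7,"tz": 0.5,"rx": 0,"ry": 0,"rz": 6}

```text
t: 20.22
tool_pos: [0.5371, 0.1292, 0.1449]
tool_rot: [-0.001, 0.657, 0.753, -0.002]
force: [-4.4, -3.3, 2.9]
finger_gap: 0.004
```

>>> send_rows:
  commands:
    - {"tx": 1.3,"ty": 5.7,"tz": 0.5,"rx": 0,"ry": 0,"rz": 6}
    - {"tx": 1.3,"ty": 5.7,"tz": 0.5,"rx": 0,"ry": 0,"rz": 6}
    - {"tx": 1.3,"ty": 5.7,"tz": 0.5,"rx": 0,"ry": 0,"rz": 6}
    - {"tx": 1.3,"ty": 5.7,"tz": 0.5,"rx": 0,"ry": 0,"rz": 6}
    - {"tx": 1.3,"ty": 5.7,"tz": 0.5,"rx": 0,"ry": 0,"rz": 6}
    - {"tx": 1.3,"ty": 5.7,"tz": 0.5,"rx": 0,"ry": 0,"rz": 6}
    - {"tx": 1.3,"ty": 5.7,"tz": 0.5,"rx": 0,"ry": 0,"rz": 6}
    - {"tx": 1.3,"ty": 5.7,"tz": 0.5,"rx": 0,"ry": 0,"rz": 6}

```text
t: 20.88
tool_pos: [0.5822, 0.1307, 0.1409]
tool_rot: [-0.002, 0.907, 0.421, -0.002]
force: [-5.9, 2.0, 3.4]
finger_gap: 0.002
```

```bash
python3 - <<'E'
from h import *
rel()
f=optics.grab_frame("side"); save(f,"side17.png",(250,170,410,290),5)
E
```

```text
pose [582.2 130.7 140.9  49.8] r 52.8 t 17.6 F tool(r,t,z) [-2.3  5.8  3.4] j6 0.90 t 20.88
```

View pics/side17.png

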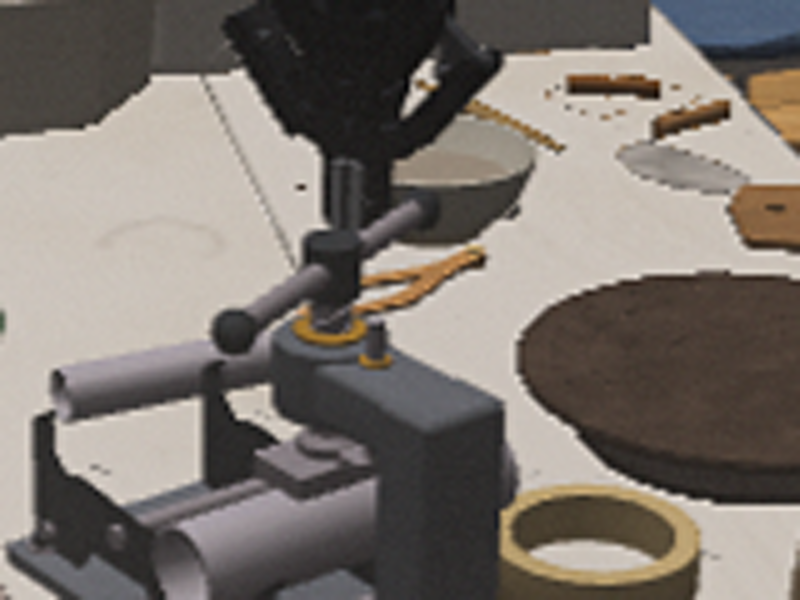

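>>> send_rows:
  commands:
    - {"tx": 1.4,"ty": 5.7,"tz": 0.5,"rx": 0,"ry": 0,"rz": 6}
    - {"tx": 1.4,"ty": 5.7,"tz": 0.5,"rx": 0,"ry": 0,"rz": 6}
    - {"tx": 1.4,"ty": 5.7,"tz": 0.5,"rx": 0,"ry": 0,"rz": 6}
    - {"tx": 1.4,"ty": 5.7,"tz": 0.5,"rx": 0,"ry": 0,"rz": 6}
    - {"tx": 1,"ty": 3.8,"tz": 0.3,"rx": 0,"ry": 0,"rz": 4}
    - {"tx": 0.5,"ty": 1.9,"tz": 0.2,"rx": 0,"ry": 0,"rz": 2}
    - {"tx": 0.5,"ty": 1.9,"tz": 0.2,"rx": 0,"ry": 0,"rz": 2}
    - {"tx": 0,"ty": 0,"tz": 0,"rx": 0,"ry": 0,"rz": 0}

```text
t: 21.6
tool_pos: [0.6076, 0.1111, 0.1381]
tool_rot: [-0.001, 0.988, 0.157, -0.0]
force: [-2.8, 1.3, 0.9]
finger_gap: -0.001
```

```bash
python3 - <<'E'
from h import *
rel()
E
```

```text
pose [607.6 111.1 138.1  18.1] r 53.8 t 16.2 F tool(r,t,z) [-2.3  2.1  0.9] j6 1.42 t 21.60
```

>>> send_rows:
  commands:
    - {"tx": 0.3,"ty": 1.5,"tz": 0.1,"rx": 0,"ry": 0,"rz": 1.5}
    - {"tx": 0.3,"ty": 1.5,"tz": 0.1,"rx": 0,"ry": 0,"rz": 1.5}
    - {"tx": 0.3,"ty": 1.5,"tz": 0.1,"rx": 0,"ry": 0,"rz": 1.5}
    - {"tx": 0.3,"ty": 1.5,"tz": 0.1,"rx": 0,"ry": 0,"rz": 1.5}
    - {"tx": 0,"ty": 1,"tz": 0.1,"rx": 0,"ry": 0,"rz": 1}
    - {"tx": 0,"ty": 0,"tz": 0,"rx": 0,"ry": 0,"rz": 0}
    - {"tx": 0,"ty": 0,"tz": 0,"rx": 0,"ry": 0,"rz": 0}
    - {"tx": 0,"ty": 0,"tz": 0,"rx": 0,"ry": 0,"rz": 0}

```text
t: 22.27
tool_pos: [0.6114, 0.1046, 0.1375]
tool_rot: [-0.001, 0.995, 0.096, 0.0]
force: [-2.0, 5.4, 0.0]
finger_gap: 0.001
```

```bash
python3 - <<'E'
from h import *
rel()
E
```

```text
pose [611.4 104.6 137.5  11. ] r 53.9 t 15.6 F tool(r,t,z) [-1.   5.7  0. ] j6 1.53 t 22.27
```

>>> send_rows:
  commands:
    - {"tx": 0,"ty": 0.4,"tz": 0,"rx": 0,"ry": 0,"rz": 0}
    - {"tx": 0,"ty": 0.4,"tz": 0,"rx": 0,"ry": 0,"rz": 0}
    - {"tx": 0,"ty": 0,"tz": 0,"rx": 0,"ry": 0,"rz": 0}
    - {"tx": 0,"ty": 0,"tz": 0,"rx": 0,"ry": 0,"rz": 0}
    - {"tx": 0,"ty": 0,"tz": 0,"rx": 0,"ry": 0,"rz": 0}
    - {"tx": 0,"ty": 0,"tz": 0,"rx": 0,"ry": 0,"rz": 0}
    - {"tx": 0,"ty": 0,"tz": 0,"rx": 0,"ry": 0,"rz": 0}
    - {"tx": 0,"ty": 0,"tz": 0,"rx": 0,"ry": 0,"rz": 0}

```text
t: 22.93
tool_pos: [0.6115, 0.1042, 0.1375]
tool_rot: [-0.001, 0.995, 0.095, 0.0]
force: [-2.5, 5.8, -0.2]
finger_gap: 0.0
```

```bash
python3 - <<'E'
from h import *
rel()
f=optics.grab_frame("side"); save(f,"side18.png",(250,170,410,290),5)
rel()
E
```

```text
pose [611.5 104.2 137.5  11. ] r 53.9 t 15.2 F tool(r,t,z) [-1.4  6.2 -0.2] j6 1.53 t 22.93
pose [611.5 104.2 137.5  11. ] r 53.9 t 15.2 F tool(r,t,z) [-1.4  6.7  1.2] j6 1.53 t 22.98
```

View pics/side18.png

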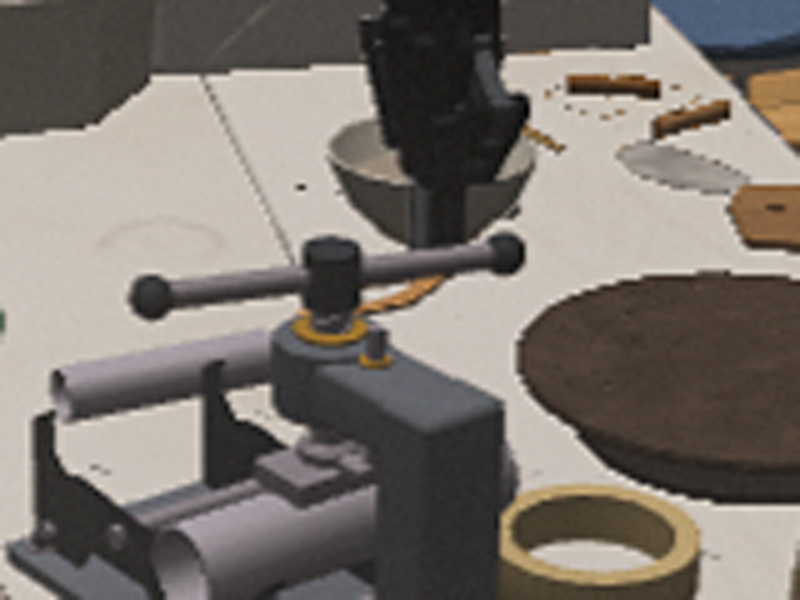

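>>> send_rows:
  commands:
    - {"tx": 0,"ty": 0.5,"tz": 0,"rx": 0,"ry": 0,"rz": 0}
    - {"tx": 0,"ty": 0.5,"tz": 0,"rx": 0,"ry": 0,"rz": 0}
    - {"tx": 0,"ty": 0,"tz": 0,"rx": 0,"ry": 0,"rz": 0}
    - {"tx": 0,"ty": 0,"tz": 0,"rx": 0,"ry": 0,"rz": 0}
    - {"tx": 0,"ty": 0,"tz": 0,"rx": 0,"ry": 0,"rz": 0}
    - {"tx": 0,"ty": 0,"tz": 0,"rx": 0,"ry": 0,"rz": 0}
    - {"tx": 0,"ty": 0,"tz": 0,"rx": 0,"ry": 0,"rz": 0}
    - {"tx": 0,"ty": 0,"tz": 0,"rx": 0,"ry": 0,"rz": 0}

```text
t: 23.65
tool_pos: [0.6116, 0.1038, 0.1375]
tool_rot: [-0.002, 0.995, 0.095, 0.0]
force: [-2.0, 7.8, 0.0]
finger_gap: -0.001
```

```bash
python3 - <<'E'
from h import *
rel()
for i in range(4):
    optics.grab_frame("side"); rel()
E
```

```text
pose [611.6 103.8 137.5  11. ] r 53.9 t 14.8 F tool(r,t,z) [-0.4  8.   0. ] j6 1.53 t 23.65
pose [611.6 103.8 137.5  11. ] r 53.9 t 14.8 F tool(r,t,z) [-0.5  7.9  0.4] j6 1.53 t 23.70
pose [611.6 103.8 137.5  11. ] r 53.9 t 14.8 F tool(r,t,z) [-1.5  7.2 -0.9] j6 1.53 t 23.75
pose [611.6 103.8 137.5  11. ] r 53.9 t 14.8 F tool(r,t,z) [-0.9  8.3  1.1] j6 1.53 t 23.80
pose [611.6 103.8 137.5  11. ] r 53.9 t 14.8 F tool(r,t,z) [-0.8  8.2  0.8] j6 1.53 t 23.85
```

>>> send_rows:
  commands:
    - {"tx": 0,"ty": -3,"tz": 0,"rx": 0,"ry": 0,"rz": 0}
    - {"tx": 0,"ty": -5,"tz": 0,"rx": 0,"ry": 0,"rz": 0}
    - {"tx": 0,"ty": -5,"tz": 0,"rx": 0,"ry": 0,"rz": 0}
    - {"tx": 0,"ty": -4,"tz": -10,"rx": 0,"ry": 0,"rz": 0}
    - {"tx": 0,"ty": 0,"tz": -25,"rx": 0,"ry": 0,"rz": 0}
    - {"tx": 0,"ty": 0,"tz": -30,"rx": 0,"ry": 0,"rz": 0}
    - {"tx": 0,"ty": 0,"tz": -30,"rx": 0,"ry": 0,"rz": 0}
    - {"tx": 0,"ty": 0,"tz": -10,"rx": 0,"ry": 0,"rz": 0}

```text
t: 24.52
tool_pos: [0.6108, 0.1188, 0.2484]
tool_rot: [0.0, 0.995, 0.095, 0.005]
force: [0.6, 0.2, 1.4]
finger_gap: 0.0
```

```bash
python3 - <<'E'
from h import *
np.set_printoptions(precision=4,suppress=True)
rel()
f=optics.grab_frame("side"); save(f,"side19.png",(240,170,420,305),4)
g=optics.grab_frame("scene"); save(g,"scene19.png",(250,150,450,300),4)
for n,F in (("side",f),("scene",g)):
  for l in ("tube","shoe","handle_end","handle_axis"): print(n,l,[(np.round(x["location"],4),round(x["p"],2)) for x in nets.spot_point(l,F)])
E
```

```text
pose [610.8 118.8 248.4  10.9] r 56.0 t 29.7 F tool(r,t,z) [0.6 0.1 1.4] j6 1.55 t 24.52
side tube [(array([0.3983, 0.4824, 0.0239]), 0.81), (array([0.5692, 0.0819, 0.0656]), 0.8), (array([0.5325, 0.3483, 0.01  ]), 0.57), (array([0.6997, 0.1201, 0.003 ]), 0.42)]
side shoe [(array([0.5584, 0.0772, 0.0884]), 0.83)]
side handle_end [(array([0.6411, 0.0885, 0.1793]), 0.88)]
side handle_axis [(array([0.56  , 0.0803, 0.1809]), 0.76), (array([0.6385, 0.0899, 0.1778]), 0.16)]
scene tube [(array([0.5294, 0.3456, 0.0168]), 0.8), (array([0.4005, 0.4839, 0.0188]), 0.71), (array([0.5684, 0.0825, 0.0679]), 0.55)]
scene shoe [(array([0.5622, 0.0791, 0.0841]), 0.91), (array([0.5675, 0.0824, 0.0663]), 0.17)]
scene handle_end [(array([0.6406, 0.0893, 0.1787]), 0.76)]
scene handle_axis [(array([0.5621, 0.076 , 0.1778]), 0.97)]
```

View pics/side19.png

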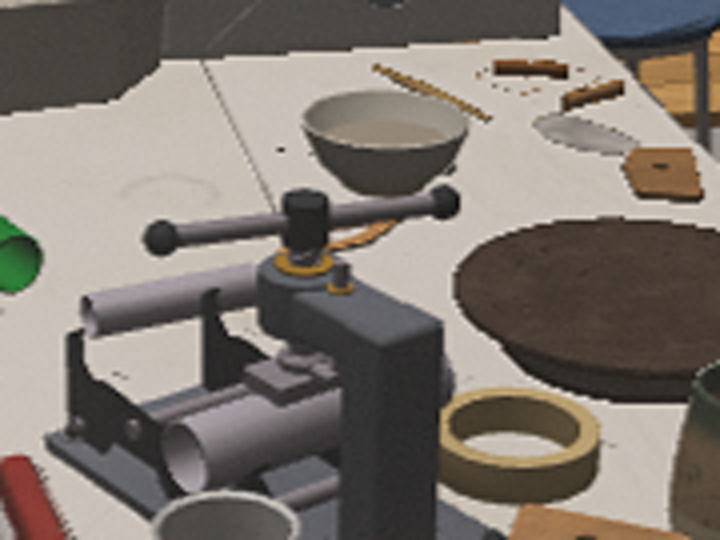

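View pics/scene19.png

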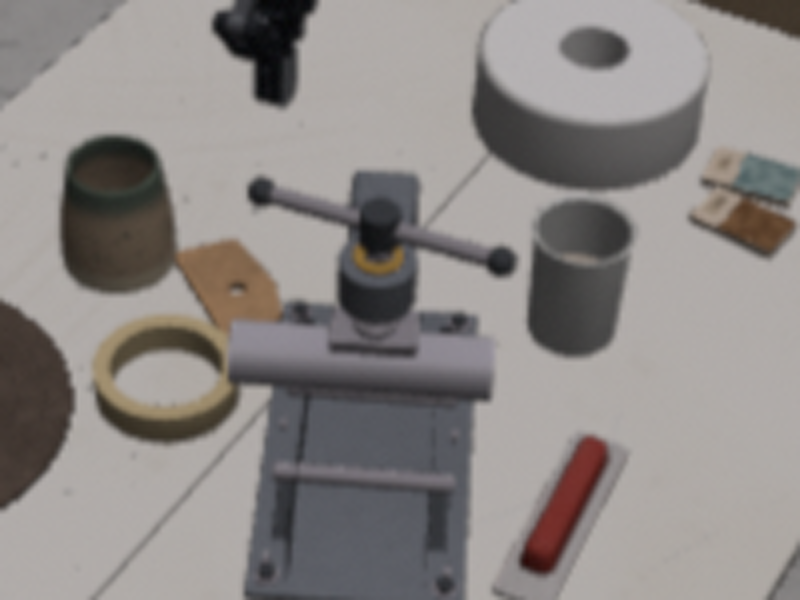

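```bash
python3 - <<'E'
from h import *
print(job.job_done())
E
```

```text
the job is handed in; nothing more can be done
None
```

The tube is in the vee and clamped, and the job was handed in at about 25 s of the 61 s allowed. No verdict came back.

**What I did:**
- Broke the T-handle loose with a short push on its ball end, then wound it up to its stop. The stop read as about 22 N on the fingers, with the ball at 194 mm.
- Pushed the tube over the crest with shut fingers at about 3.5 N; it rolled into the vee by itself.
- Wound the handle back down until it held about 7.9 N at 54 mm, roughly 7 N at 60 mm. Then I backed off and lifted clear.

**Last checks:**
- The pictures show the tube in the vee under the shoe.
- The handle stayed where I left it, at about 0.7 rad by the networks' ball position. That is a little past the stated 0.84 contact, as expected for a tightened grip.
- The tape roll, rasp, beaker and rib look unmoved by eye; I did not measure their final positions.

**What disagreed:**
- **Fingertips:** both cameras showed the shut fingertips about 35 mm short of the reported TCP, so I set all heights by the pictures.
- **Tube position:** the networks put the seated tube's middle about 6 to 8 mm from the screw axis, mostly along the vee. That fits the sideways offset it started with.
- **Shoe height:** one camera's network reading (88 mm) was about 4 mm above the other's (84 mm).

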